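Hang the sampling pail from an S-hook on the packing-table rail

TASK

At the food bank's packing table, take the longer of the two S-hooks out of the wooden block, hook its upper curl over the steel rail and let go of it. Then hang the pail that has an upright bail from the hook's lower curl, by the bar at the top of the bail, so that it hangs free, level and at rest, clear of the table.

Things in the scene. Friction and masses are not known exactly. Their poses are not given: they have to be found in the camera images.
- hook: Longer of two dark steel S-hooks (162 mm tall, the other 112; strap 14 mm wide, 4 thick), loose, upright in a slot 30 mm deep of a 40 mm high wooden block. Origin: underside of the lower curl; z up, x-z the plane of the S, +x away from the robot within 0.3 rad. The stem runs from x -21, z 118 mm slanting to x +17, z 50 (its middle at z 80 for x = 0). It hangs nearly plumb.
- hook_eye (a point): Underside of the top of the hook's upper curl (hook x 0, z 158 mm): it rests on the rail. This curl is an inverted U, 46 mm wide outside (x -23 to 23), 38 inside; its upright outer sides, z 132 to 150, can be pinched across x. Stem at -x, free tip at +x pointing down to z 132: the rail enters from +x, under the tip and over the slanting stem.
- hook_seat (a point): Upper face of the bottom of the hook's lower curl (hook x 0, z 4 mm), where a hung bar rests. The curl is open to -x, at the start towards the robot; its flared free tip is at x -24, z 26 mm. A bar enters from -x, over this tip and under the slanting stem, then down.
- pail: Empty steel pail, 82 mm across the rim, 60 tall, about 120 g, loose on the table; a cup like it but without bail stands nearby. Origin: centre of the underside, z up. Flat side handle, 10 mm thick (along y), z 40 to 58 mm, sticks out along -x to x -116 mm, towards the robot within 0.35 rad; pinch it across y near x -95, clear of hook and rail.
- pail_bar (a point): Middle of the axis of the straight top bar of the pail's rigid upright bail, 105 mm above the pail's underside at its centre. The bar is 8 mm round and runs along the pail's y from -30 to +30 mm.
- rail_mid (a point): Middle of the axis of the fixed round steel rail, 14 mm thick, 300 mm long between two upright posts, 285 mm above the table. y runs along the rail, x level across it away from the robot, z up.
Things that resemble listed ones, but are neither listed nor needed, are in the scene too. Leave any orange or red look-alike of the hook alone.

How it is judged:
On the way:
1. the longer hook hangs on the rail by its upper curl, let go (x of hook_eye in the frame of rail_mid between -0.02 and 0.02 m and y of hook_eye in the frame of rail_mid between -0.15 and 0.15 m and z of hook_eye in the frame of rail_mid between -0.005 and 0.02 m and contact force between hook and rail above 0.3 N and contact force between the fingers and hook below 0.05 N), for 0.2 s.
At the end, for the whole second after the job is handed in: Longer hook bears on the rail by its upper curl (top within 20 mm sideways and -5 to +20 mm in height of the rail axis, between the posts); bail bar bears on its lower curl, within 18 mm of the seat; pail over 15 mm clear of the table, within 0.3 rad of upright, under 0.06 m/s (x of hook_eye in the frame of rail_mid between -0.02 and 0.02 m and y of hook_eye in the frame of rail_mid between -0.15 and 0.15 m and z of hook_eye in the frame of rail_mid between -0.005 and 0.02 m and distance between pail_bar and hook_seat below 0.018 m and contact force between pail and hook above 0.3 N and contact force between hook and rail above 0.3 N and height (world z) of pail above 0.015 m and angle between pail's own z axis and vertical below 0.3 rad and linear speed of pail below 0.06 m/s); the robot touches nothing.
It also fails if it takes over 59 s, if anything falls off the work surface, if the arm or the gripper's body presses on something with over 40 N, if the wrist force passes 120 N, or if a joint passes its speed limit or range.

ROBOT

A 6-joint arm with a two-finger parallel gripper is mounted at the origin on the work surface. World frame = base frame: x ahead of the robot, y to its left, z up, the work surface at z = 0. Lengths are in m, angles in rad, forces in N, time in s.
With the tool pointing down it reaches from about 0.325 to 0.775 m from the base axis. Payload 9.3 kg.
Tool frame: the origin (TCP) lies on the mounting face of the last link; the fingertips stand 173 mm ahead of it and the grasp point (between the pads) lies 155 mm ahead of it; z points along the fingers, y is the direction in which the jaws open and shut (so a half turn about z gives the same grasp; the last joint's range is limited). The gripper opens to 85 mm and grips with 20 to 120 N. Pads are 22 mm wide; open, the fingers measure 114 mm over their backs; the gripper's body (76 mm by 85 mm) begins 54 mm behind the grasp point. The pads swing forward as they close: fully open they stand 13 mm farther back than shut.
Start: joints at [-1.355, 0.259, 0.021, 1.334, 0, 1.418], TCP at [0.198, -0.513, 0.405] pointing down, gripper open.
Joint ranges: [-3.04, 3.04], [-0.91, 1.82], [-1.04, 1.36], [-1.92, 1.95], [-1.52, 1.45], [-3.14, 3.14]. Speed limits (rad/s): [2.22, 2.22, 2.79, 3.14, 3.14, 3.14].

INTERFACE

Orientations are given as a unit quaternion [w, x, y, z].
In Python, from plant import sense, snapshot, close_job gives the robot as it stands. The module is installed in compiled form; this text tells all that it offers.
- The arm moves only by the tool step_arm, never from a script. Its argument "targets" is a list that holds one entry, the list of rows, each a list of 7 numbers: the shift along the tool's x, y, z as a fraction of full scale, then the turn, a rotation vector about the tool's x, y, z as a fraction of full scale, then the closure, from 0 (fully open) to 1 (shut). In form: [[[x, y, z, rx, ry, rz, gripper], ...]]. A call has exactly 8 rows; each row shifts and turns the commanded pose from where the row before left it, along the tool's axes as they then stand; what a row does not reach is not made up. Full scale, the value 1, is 80 cm for a shift and 90 degrees for a turn. A row lasts 1/10 s, in which the tool goes at most 50 mm and 8.59 degrees, less where a joint would pass 70% of its speed; a pose out of reach is approached as far as the arm can. A call with a number of a shift or a turn outside -1 to 1 is refused whole. A call with a gripper value outside its range is refused whole. The fingers move at their own pace and stop on an object; the grip force is fixed at half the most. Time passes only in rows, so rows that do not move let the fingers close, or fill a call up. It gives the time, the measured TCP pose, the force and the opening at its end, in the units of the state.
- sense(): the state, without advancing time (a new reading comes with each control period).
- snapshot(name): name is "scene" or "top"; returns a dict with "pixels" (384x512x3 uint8, red, green, blue), "camera_matrix" (3x3 intrinsics, pixels), "T" (4x4, takes a point from camera to world coordinates). Camera axes: x right, y down, z forward; pixel columns grow to the right and rows downward; lengths in m; the calibration is good to about 2 mm. A picture is of the moment at which its call begins. There is no depth.
- close_job(): hands the job in, once; it reports no verdict.
The state is a dict: "time_s": time; "q": joint angles; "qd": joint speeds; "joint_efforts": joint torques, N m; "tool_pos": TCP position; "tool_rot": TCP orientation; "wrist_force": force on the tool from outside, world axes, zero at the start; "torque": the same for the moment, N m; "opening": opening from 0.0 (shut) to 1.0 (fully open).
Only numpy, scipy, OpenCV 4.12 (cv2) and the standard library are available. Lean on these libraries where they do the work, as an engineer would, in place of code of your own. Each camera call takes 0.05 s, during which the arm holds its last target.

## Working session

There is one attempt and no reset: what is moved stays moved. The work goes in short steps, Python scripts to look and compute and a tool call to move; the robot and the scene stay as the last step left them, time stands still between calls to the robot, and variables do not carry over. Pictures are saved under pics/ and viewed, and the job is handed in when it is done.

Besides the shell and the picture viewer there is one more tool, called after ">>>" as name([rows], argument=value, ...), one row to a line, values as JSON. step_arm: Moves the arm, as the interface text tells. Its arguments: {"type":"object","properties":{"targets":{"type":"array"}},"required":["targets"]}

```bash
mkdir -p pics; ls; python3 - <<'E'
from plant import sense,snapshot
import cv2,numpy as np
s=sense();print({k:np.round(v,4).tolist() for k,v in s.items()})
for n in("scene","top"):
    d=snapshot(n);cv2.imwrite(f"pics/{n}0.png",d["pixels"][:,:,::-1]);print(n,d["camera_matrix"].round(1).tolist(),d["T"].round(4).tolist())
    np.savez(f"{n}0.npz",**d)
E
```

```text
pics
{'time_s': 0.0, 'q': [-1.3546, 0.2592, 0.0207, 1.3337, 0.0001, 1.4182], 'qd': [0.0012, -0.0015, -0.0, -0.0005, -0.0009, -0.0001], 'joint_efforts': [-0.0013, -55.5635, 34.4529, 0.0137, -0.0003, -0.0], 'tool_pos': [0.1983, -0.513, 0.404], 'tool_rot': [-0.0007, 0.983, 0.1834, 0.0], 'wrist_force': [0.2772, -0.3449, -0.1597], 'torque': [-0.0199, -0.0291, 0.0256], 'opening': 1.0029}
scene [[359.5, 0.0, 257.1], [0.0, 359.5, 185.2], [0.0, 0.0, 1.0]] [[-0.2674, 0.5595, -0.7845, 1.2526], [0.9635, 0.1444, -0.2254, 0.2238], [-0.0128, -0.8161, -0.5777, 0.6817], [0.0, 0.0, 0.0, 1.0]]
top [[499.4, 0.0, 255.1], [0.0, 499.4, 189.8], [0.0, 0.0, 1.0]] [[0.0137, -0.9807, 0.195, 0.3088], [-0.9999, -0.0126, 0.0068, -0.0085], [-0.0042, -0.1951, -0.9808, 1.2729], [0.0, 0.0, 0.0, 1.0]]
```

View pics/scene0.png

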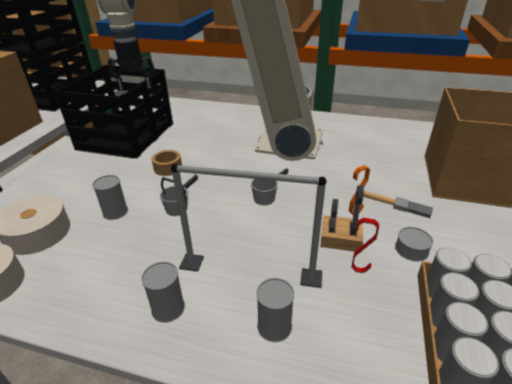

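View pics/top0.png

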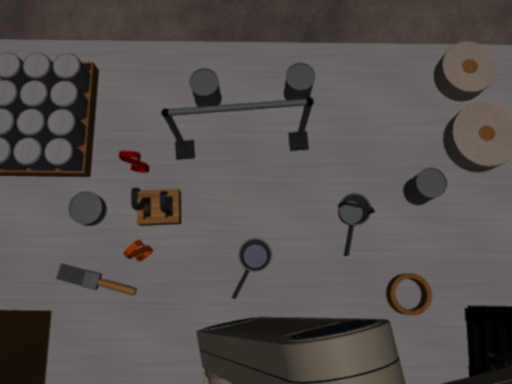

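```bash
python3 - <<'E'
import cv2,numpy as np
a=cv2.imread("pics/scene0.png");b=cv2.imread("pics/top0.png")
g=lambda im,x0,x1,y0,y1,s:cv2.convertScaleAbs(cv2.resize(im[y0:y1,x0:x1],None,fx=s,fy=s,interpolation=cv2.INTER_CUBIC),alpha=1.6,beta=20)
cv2.imwrite("pics/c1.png",g(a,310,390,160,280,5))
cv2.imwrite("pics/c2.png",g(b,105,205,165,240,8))
cv2.imwrite("pics/c3.png",g(a,145,225,155,225,8))
cv2.imwrite("pics/c4.png",g(b,320,400,180,265,7))
E
```

```text
(no output)
```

View pics/c1.png

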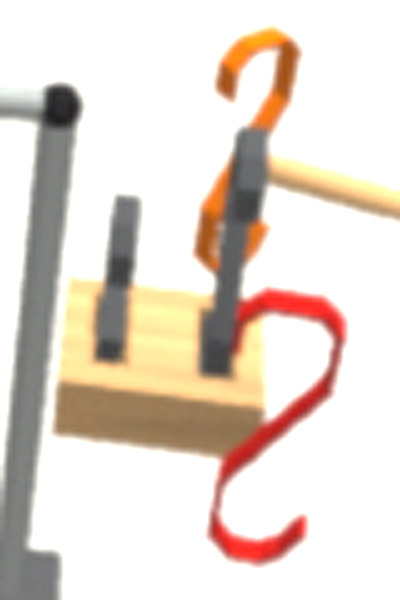

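View pics/c2.png

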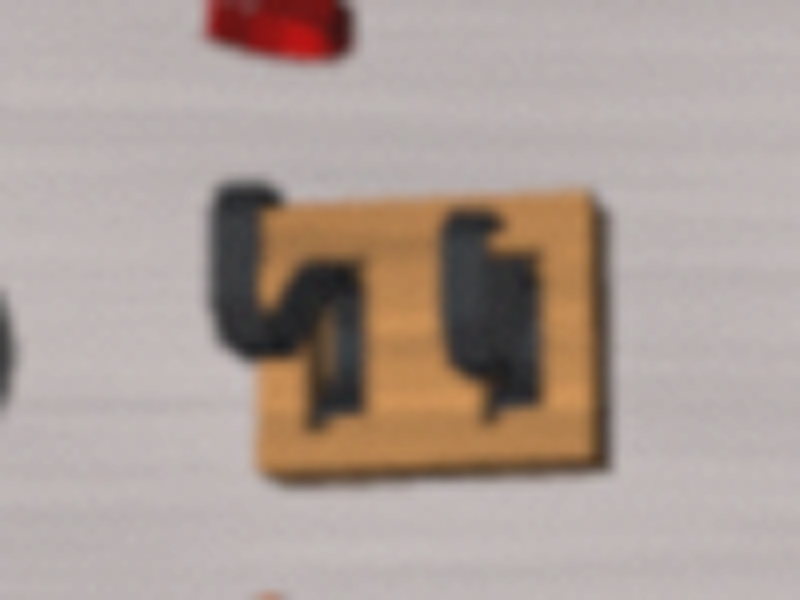

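View pics/c3.png

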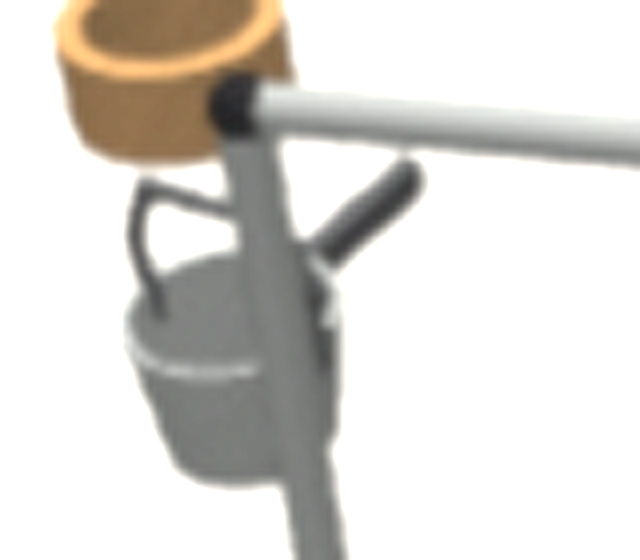

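View pics/c4.png

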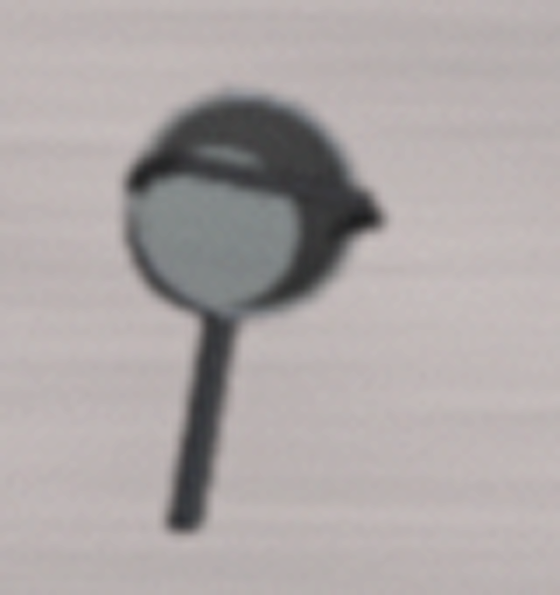

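Candidates for the hook:
- dark tall, scene (357,210) / top (137,198)
- dark short, scene (334,215) / top (166,203)
- orange, scene (360,185)
- red, scene (366,245)

Candidates for the pail:
- bail pail, scene (175,200) / top (352,210)
- cup without bail, scene (264,190) / top (255,255)

The crops confirm the choice: the tall dark hook is in the +y slot, and the pail with the bail is at top (352,210). Next I measure positions.

```bash
cat > h.py <<'E'
import numpy as np
def ld(n):
    d=np.load(n+".npz");return d["camera_matrix"],d["T"]
def ray(c,u,v):
    K,T=c;r=T[:3,:3]@np.linalg.solve(K,[u,v,1.]);return T[:3,3],r/np.linalg.norm(r)
def onz(c,u,v,z):
    o,r=ray(c,u,v);return (o+r*(z-o[2])/r[2])
def proj(c,p):
    K,T=c;q=K@(T[:3,:3].T@(np.asarray(p,float)-T[:3,3]));return q[:2]/q[2]
def tri(c1,p1,c2,p2):
    o1,r1=ray(c1,*p1);o2,r2=ray(c2,*p2)
    A=np.c_[r1,-r2];t=np.linalg.lstsq(A,o2-o1,rcond=None)[0]
    a,b=o1+r1*t[0],o2+r2*t[1];return (a+b)/2,np.linalg.norm(a-b)
E
python3 - <<'E'
from h import *
import cv2
S=ld("scene0");P=ld("top0");np.set_printoptions(precision=4,suppress=True)
# rail: centroid columns in top
im=cv2.imread("pics/top0.png");hsv=cv2.cvtColor(im,cv2.COLOR_BGR2HSV)
g=cv2.cvtColor(im,cv2.COLOR_BGR2GRAY).astype(int)
for u in (185,230,240,250,260,280): print(u,g[98:118,u].tolist())
for u,v in((166,112.5),(309,101)): print("railend",onz(P,u,v,.285))
sc=lambda x,y:(105+x/8-.5,165+y/8-.5)
for n,p,z in(("tip end outer",(247,185),.165),("mid",(240,265),.172),("L",(213,265),.172),("R",(268,265),.172),("stem end",(255,355),.165)): print(n,onz(P,*sc(*p),z))
for p in((262,207),(592,193),(603,463),(262,470)): print("blk",onz(P,*sc(*p),.04))
sp=lambda x,y:(320+x/7-.5,180+y/7-.5)
print("bar",onz(P,*sp(137,176),.105),onz(P,*sp(366,205),.105))
print("hand",onz(P,*sp(218,318),.058),onz(P,*sp(184,528),.058))
print("base center via bottom disc",onz(P,*sp(215,237),.002))
print("rim",onz(P,*sp(128,215),.06),onz(P,*sp(355,210),.06),onz(P,*sp(240,92),.06),onz(P,*sp(240,318),.06))
# scene: hook curl top: crop c1 (250,130)
c1=lambda x,y:(310+x/5-.5,160+y/5-.5)
for a,b in(((250,128),(247,185)),((250,150),(240,265))): print("tri",tri(S,c1(*a),P,sc(*b)))
E
```

```text
185 [101, 99, 99, 98, 99, 100, 102, 102, 97, 80, 64, 66, 72, 70, 59, 49, 61, 90, 103, 104]
230 [103, 103, 103, 103, 101, 96, 75, 65, 69, 72, 65, 52, 52, 82, 101, 104, 102, 100, 98, 99]
240 [104, 106, 104, 104, 100, 80, 66, 69, 72, 66, 56, 48, 70, 91, 101, 103, 102, 99, 99, 100]
250 [105, 105, 104, 102, 85, 67, 66, 72, 70, 60, 50, 61, 88, 101, 103, 103, 102, 100, 100, 100]
260 [104, 106, 104, 93, 72, 65, 71, 71, 64, 50, 56, 87, 102, 103, 105, 103, 104, 103, 102, 102]
280 [104, 101, 81, 66, 68, 72, 67, 54, 49, 73, 96, 104, 105, 104, 105, 104, 103, 104, 105, 104]
railend [0.6669 0.186  0.285 ]
railend [ 0.6958 -0.1118  0.285 ]
tip end outer [0.5305 0.2704 0.165 ]
mid [0.5062 0.2692 0.172 ]
L [0.5061 0.2768 0.172 ]
R [0.5063 0.2614 0.172 ]
stem end [0.4819 0.2652 0.165 ]
blk [0.5486 0.2968 0.04  ]
blk [0.5544 0.193  0.04  ]
blk [0.4689 0.1858 0.04  ]
blk [0.4653 0.2918 0.04  ]
bar [ 0.5077 -0.1998  0.105 ] [ 0.4987 -0.2769  0.105 ]
hand [ 0.4658 -0.2348  0.058 ] [ 0.3927 -0.2214  0.058 ]
base center via bottom disc [ 0.5029 -0.2449  0.002 ]
rim [ 0.5014 -0.2038  0.06  ] [ 0.5042 -0.2834  0.06  ] [ 0.5459 -0.2441  0.06  ] [ 0.4656 -0.2421  0.06  ]
tri (array([0.5254, 0.2646, 0.1906]), np.float64(0.0011884087158873981))
tri (array([0.5073, 0.2693, 0.1663]), np.float64(0.0026415214233815446))
```

```bash
python3 - <<'E'
from h import *
import cv2
S=ld("scene0");P=ld("top0");np.set_printoptions(precision=4,suppress=True)
a=cv2.imread("pics/scene0.png");b=cv2.imread("pics/top0.png")
print("cans top",onz(P,204,78,.08),onz(P,300,73,.08), "base far", onz(P,206,104,0.0))
def fr(x,y,z,yaw):
    return lambda p:np.array([x+p[0]*np.cos(yaw)-p[1]*np.sin(yaw),y+p[0]*np.sin(yaw)+p[1]*np.cos(yaw),z+p[2]])
rail=[fr(.6814,.0371,.285,.097)((0,t,0)) for t in np.linspace(-.15,.15,11)]
H=fr(.506,.268,.01,.07)
hk=[]
for y in(-.007,.007):
    for x,z in((23,132),(23,150),(20,159),(0,162),(-20,159),(-23,150),(-23,132),(-21,118),(0,80),(17,50)): hk.append(H((x/1e3,y,z/1e3)))
Q=fr(.505,-.243,0,-.18)
pl=[Q((0,t,.105)) for t in(-.03,0,.03)]+[Q((-.116,0,.05)),Q((-.095,0,.05))]+[Q((.041*np.cos(t),.041*np.sin(t),.06)) for t in np.linspace(0,6.28,16)]+[Q((0,0,0))]
def ov(im,c,box,s,name):
    x0,x1,y0,y1=box
    o=cv2.convertScaleAbs(cv2.resize(im[y0:y1,x0:x1],None,fx=s,fy=s,interpolation=cv2.INTER_CUBIC),alpha=1.5,beta=20)
    for pts,col in((rail,(0,0,255)),(hk,(0,255,0)),(pl,(255,0,255))):
        for p in pts:
            u,v=proj(c,p);cv2.circle(o,(int((u+.5-x0)*s),int((v+.5-y0)*s)),2,col,-1)
    return o
cv2.imwrite("pics/o1.png",ov(a,S,(150,400,150,270),3,0))
cv2.imwrite("pics/o2.png",ov(b,P,(110,370,60,260),3,0))
E
```

```text
cans top [0.8349 0.134  0.08  ] [ 0.8514 -0.1108  0.08  ] base far [0.7955 0.1356 0.    ]
```

View pics/o1.png

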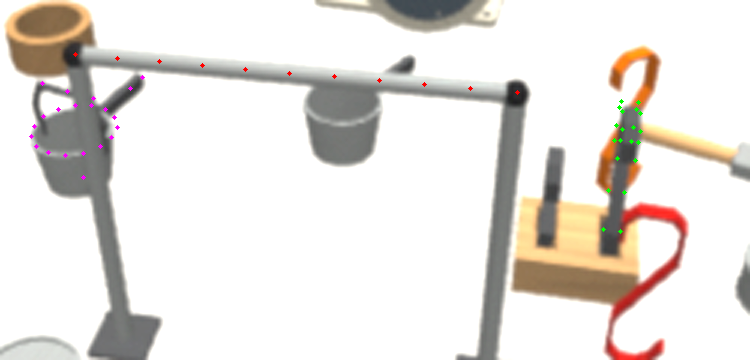

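View pics/o2.png

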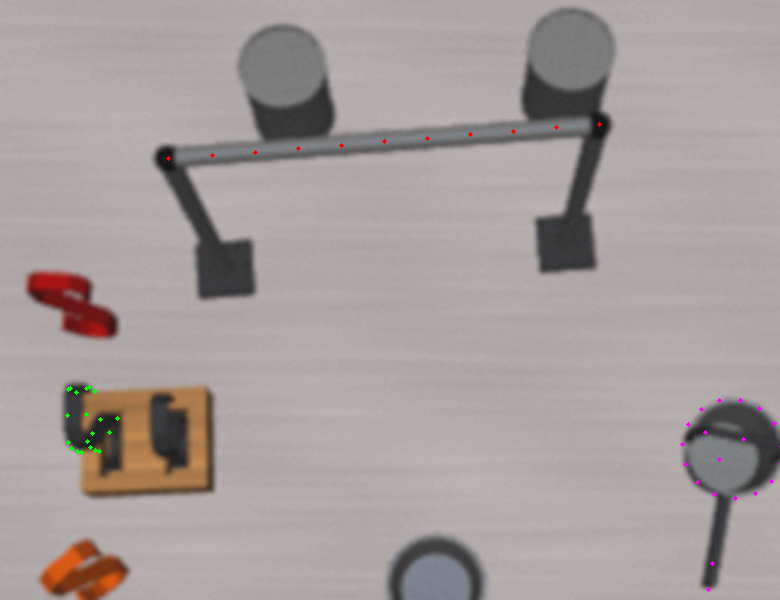

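```bash
python3 - <<'E'
from h import *
S=ld("scene0");P=ld("top0");np.set_printoptions(precision=4,suppress=True)
H=lambda x,y,z:np.array([.506+x*1e-3-.07*y*1e-3,.268+.07*x*1e-3+y*1e-3,.01+z*1e-3])
for n,p in dict(top0=(0,162),topf=(18,160),tipup=(23,150),tip=(23,132),tipin=(19,132),bend=(-21,118),mid=(0,80),low=(17,50),lowr=(23,30)).items():
    u,v=proj(S,H(p[0],0,p[1]));print(n,(u-310+.5)*5,(v-160+.5)*5,"  top crop",(proj(P,H(p[0],0,p[1]))-[104.5,164.5])*8)
E
python3 - <<'E'
import cv2
a=cv2.imread("pics/scene0.png")[180:245,325:375]
cv2.imwrite("pics/c5.png",cv2.convertScaleAbs(cv2.resize(a,None,fx=9,fy=9,interpolation=cv2.INTER_NEAREST),alpha=2.5,beta=0))
E
```

```text
top0 251.90757920584446 138.19067480631716   top crop [244.3797 265.9137]
topf 252.35607745994088 163.2676740347756   top crop [245.4906 204.265 ]
tipup 249.46934146752938 186.23997109583712   top crop [253.7533 193.8476]
tip 243.8301903816901 215.93132723688484   top crop [268.563  206.1346]
tipin 243.62247473279353 210.91619309675735   top crop [268.7079 219.7416]
bend 237.51783648090395 184.92339563602926   top crop [281.4412 364.4165]
mid 227.44856321673154 268.7905350132445   top crop [309.8604 314.8914]
low 219.59042056370436 334.882844207213   top crop [330.9311 276.7961]
lowr 214.26196095784775 371.6144818322813   top crop [344.608  269.2262]
```

View pics/c5.png

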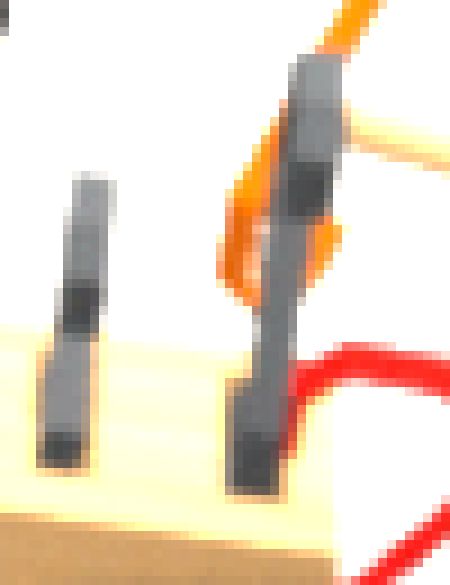

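```bash
python3 - <<'E'
from h import *
import cv2
S=ld("scene0");P=ld("top0");np.set_printoptions(precision=4,suppress=True)
out={}
for n in("scene","top"):
    hsv=cv2.cvtColor(cv2.imread(f"pics/{n}0.png"),cv2.COLOR_BGR2HSV)
    for c,lo,hi in(("red",0,5),("org",7,14)):
        m=((hsv[...,0]>=lo)&(hsv[...,0]<=hi)&(hsv[...,1]>170)&(hsv[...,2]>60))
        m[:, :100]=0; 
        if n=="top": m[:130]=0;m[280:]=0;m[:,160:]=0
        else: m[:160]=0;m[:,:345]=0;m[280:]=0;m[:,385:]=0
        ys,xs=np.nonzero(m);print(n,c,len(xs),xs.min(),xs.max(),ys.min(),ys.max())
        for z in (0,.05,.1,.16):
            if n=="top": print(z,onz(P,xs.min(),ys.max(),z)[:2],onz(P,xs.max(),ys.min(),z)[:2])
print(tri(S,(371,220),P,(124,157)), tri(S,(360,270),P,(143,168)))
print(tri(S,(362,168),P,(140,244)), tri(S,(356,211),P,(142,254)))
E
```

```text
scene red 214 353 377 218 271
scene org 178 350 368 166 248
top red 156 120 145 151 171
0 [0.6075 0.355 ] [0.6626 0.2925]
0.05 [0.5958 0.3407] [0.6487 0.2807]
0.1 [0.584  0.3264] [0.6348 0.2689]
0.16 [0.5699 0.3093] [0.6181 0.2547]
top org 297 124 151 241 260
0 [0.3764 0.3295] [0.4254 0.2637]
0.05 [0.3738 0.3162] [0.4208 0.253 ]
0.1 [0.3711 0.3029] [0.4162 0.2423]
0.16 [0.3679 0.287 ] [0.4107 0.2295]
(array([0.6041, 0.3007, 0.1568]), np.float64(0.0047899935128227124)) (array([0.6151, 0.2959, 0.0045]), np.float64(0.0035633850444596223))
(array([0.4031, 0.2621, 0.1613]), np.float64(0.017145495328481544)) (array([0.3918, 0.2794, 0.0094]), np.float64(0.0062717163531784605))
```

>>> step_arm([
  [[0, 0, 0, 0, 0, -0.09, 0], [0, 0, 0, 0, 0, -0.09, 0], [0, 0, 0, 0, 0, -0.09, 0], [0, 0, 0, 0, 0, -0.09, 0], [0, 0, 0, 0, 0, -0.09, 0], [0, 0, 0, 0, 0, -0.09, 0], [0, 0, 0, 0, 0, -0.09, 0], [0, 0, 0, 0, 0, -0.09, 0]],
])

```text
time_s: 0.9
tool_pos: [0.1983, -0.513, 0.4043]
tool_rot: [-0.0, 0.73, 0.684, 0.0]
wrist_force: [0.4, 1.0, -0.3]
opening: 0.999
```

```bash
cat >> h.py <<'E'
from scipy.spatial.transform import Rotation as R
def st():
    from plant import sense
    s=sense();r=R.from_quat(np.array(s["tool_rot"]),scalar_first=True);return s,np.array(s["tool_pos"]),r
def goto(p,th,show=True):
    """needed shift in tool axes (fraction) and turn (fraction) to reach pos p, tool down with tool-x yaw th"""
    s,t,r=st()
    sh=r.inv().apply(np.array(p)-t)/.8
    tgt=R.from_matrix(np.array([[np.cos(th),np.sin(th),0],[np.sin(th),-np.cos(th),0],[0,0,-1]]))
    tr=(r.inv()*tgt).as_rotvec()/(np.pi/2)
    tgt_sh=tgt.inv().apply(np.array(p)-t)/.8
    M=r.as_matrix()
    print("t",round(s["time_s"],2),"tcp",t.round(4),"yaw",round(np.arctan2(M[1,0],M[0,0]),4),"q",np.round(s["q"],2),"F",np.round(s["wrist_force"],2),"op",round(s["opening"],3))
    print("shift frac",sh.round(4),"turn frac",tr.round(4),"shift after turn",tgt_sh.round(4), "rows>=",np.linalg.norm(sh)/.0625)
E
python3 -c "
from h import *
np.set_printoptions(suppress=True)
goto((.506,.268,.404),1.641)"
```

```text
t 0.9 tcp [ 0.1983 -0.513   0.4043] yaw 1.5056 q [-1.35  0.26  0.02  1.33  0.    0.28] F [ 0.39  0.98 -0.29] op 0.999
shift frac [0.9992 0.3203 0.0011] turn frac [-0.0001 -0.0005 -0.0862] shift after turn [0.9468 0.4522 0.0004] rows>= 16.788192836856236
```

>>> step_arm([
  [[0, 0, 0, 0, 0, -0.086, 0], [0.0498, 0.0238, 0, 0, 0, 0, 0], [0.0498, 0.0238, 0, 0, 0, 0, 0], [0.0498, 0.0238, 0, 0, 0, 0, 0], [0.0498, 0.0238, 0, 0, 0, 0, 0], [0.0498, 0.0238, 0, 0, 0, 0, 0], [0.0498, 0.0238, 0, 0, 0, 0, 0], [0.0498, 0.0238, 0, 0, 0, 0, 0]],
])

```text
time_s: 1.7
tool_pos: [0.3135, -0.2244, 0.4046]
tool_rot: [-0.0, 0.684, 0.729, 0.0]
wrist_force: [-0.1, 0.1, 1.3]
opening: 1.001
```

>>> step_arm([
  [[0.0498, 0.0238, 0, 0, 0, 0, 0], [0.0498, 0.0238, 0, 0, 0, 0, 0], [0.0498, 0.0238, 0, 0, 0, 0, 0], [0.0498, 0.0238, 0, 0, 0, 0, 0], [0.0498, 0.0238, 0, 0, 0, 0, 0], [0.0498, 0.0238, 0, 0, 0, 0, 0], [0.0498, 0.0238, 0, 0, 0, 0, 0], [0.0498, 0.0238, 0, 0, 0, 0, 0]],
])

```text
time_s: 2.5
tool_pos: [0.4452, 0.1037, 0.4046]
tool_rot: [0.0, 0.684, 0.729, -0.0]
wrist_force: [1.0, -1.0, 1.0]
opening: 1.003
```

>>> step_arm([
  [[0.0498, 0.0238, 0, 0, 0, 0, 0], [0.0498, 0.0238, 0, 0, 0, 0, 0], [0.0498, 0.0238, 0, 0, 0, 0, 0], [0.0498, 0.0238, 0, 0, 0, 0, 0], [0, 0, 0, 0, 0, 0, 0], [0, 0, 0, 0, 0, 0, 0], [0, 0, 0, 0, 0, 0, 0], [0, 0, 0, 0, 0, 0, 0]],
])

```text
time_s: 3.3
tool_pos: [0.5106, 0.2645, 0.405]
tool_rot: [0.0, 0.685, 0.729, 0.0]
wrist_force: [0.1, -0.6, -0.4]
opening: 1.004
```

```bash
python3 -c "
from h import *
np.set_printoptions(suppress=True)
goto((.506,.268,.307),1.641)
from plant import snapshot
import cv2
d=snapshot('scene');cv2.imwrite('pics/s1.png',cv2.convertScaleAbs(cv2.resize(d['pixels'][80:280,290:440,::-1],None,fx=3,fy=3),alpha=1.4,beta=15))
d=snapshot('top');cv2.imwrite('pics/t1.png',cv2.convertScaleAbs(cv2.resize(d['pixels'][120:300,60:260,::-1],None,fx=3,fy=3),alpha=1.4,beta=15))
"
```

```text
t 3.3 tcp [0.5106 0.2645 0.405 ] yaw 1.6336 q [ 0.33  0.3   0.08  1.35 -0.    1.84] F [ 0.15 -0.62 -0.43] op 1.004
shift frac [ 0.0047 -0.0054  0.1225] turn frac [ 0.0001  0.0001 -0.0047] shift after turn [ 0.0047 -0.0054  0.1225] rows>= 1.9626155277187098
```

View pics/s1.png

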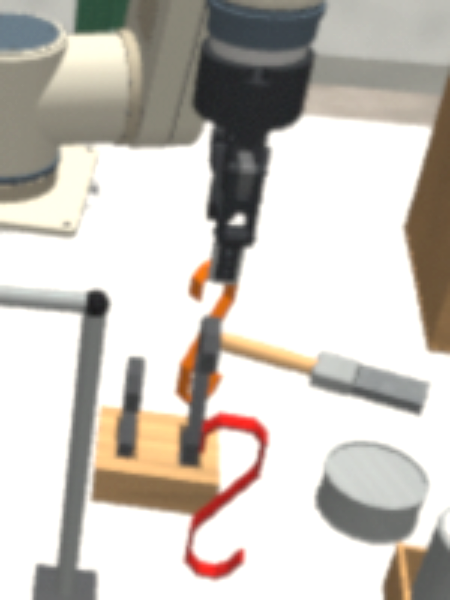

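View pics/t1.png

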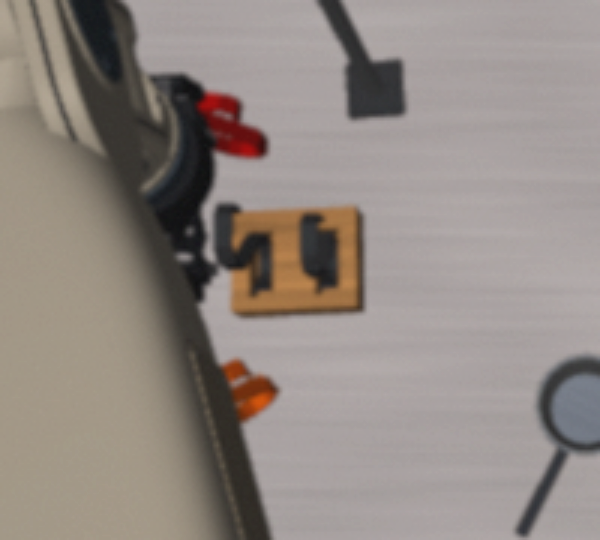

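>>> step_arm([
  [[0.0047, -0.0054, 0, 0, 0, -0.005, 0], [0, 0, 0.0205, 0, 0, 0, 0], [0, 0, 0.0205, 0, 0, 0, 0], [0, 0, 0.0205, 0, 0, 0, 0], [0, 0, 0.0205, 0, 0, 0, 0], [0, 0, 0.0205, 0, 0, 0, 0], [0, 0, 0.02, 0, 0, 0, 0], [0, 0, 0, 0, 0, 0, 0]],
])

```text
time_s: 4.2
tool_pos: [0.5055, 0.2687, 0.305]
tool_rot: [-0.001, 0.681, 0.732, -0.001]
wrist_force: [0.4, -0.2, 0.1]
opening: 1.0
```

```bash
python3 -c "
from h import *
np.set_printoptions(suppress=True)
goto((.506,.268,.307),1.641)
from plant import snapshot
import cv2
d=snapshot('scene');cv2.imwrite('pics/s2.png',cv2.convertScaleAbs(cv2.resize(d['pixels'][130:260,310:410,::-1],None,fx=5,fy=4.6),alpha=1.4,beta=15))
d=snapshot('top');cv2.imwrite('pics/t2.png',cv2.convertScaleAbs(cv2.resize(d['pixels'][140:260,90:210,::-1],None,fx=5,fy=5),alpha=1.4,beta=15))
"
```

```text
t 4.2 tcp [0.5055 0.2687 0.305 ] yaw 1.6427 q [ 0.34  0.34 -0.12  1.12  0.    1.84] F [ 0.37 -0.2   0.1 ] op 1.0
shift frac [-0.0009  0.0005 -0.0025] turn frac [-0.002   0.0005  0.0011] shift after turn [-0.0009  0.0005 -0.0025] rows>= 0.042889468756776
```

View pics/s2.png

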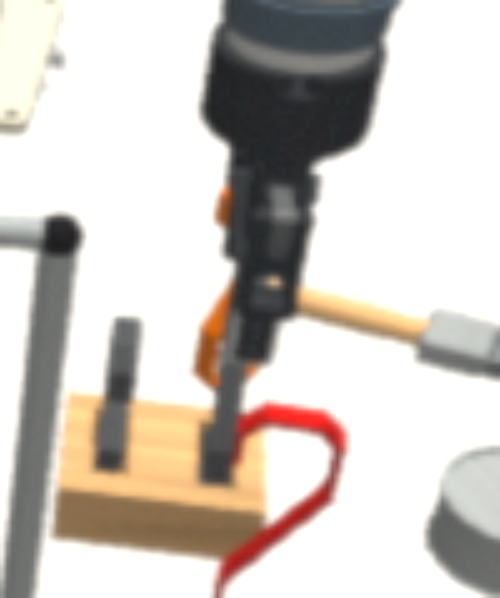

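View pics/t2.png

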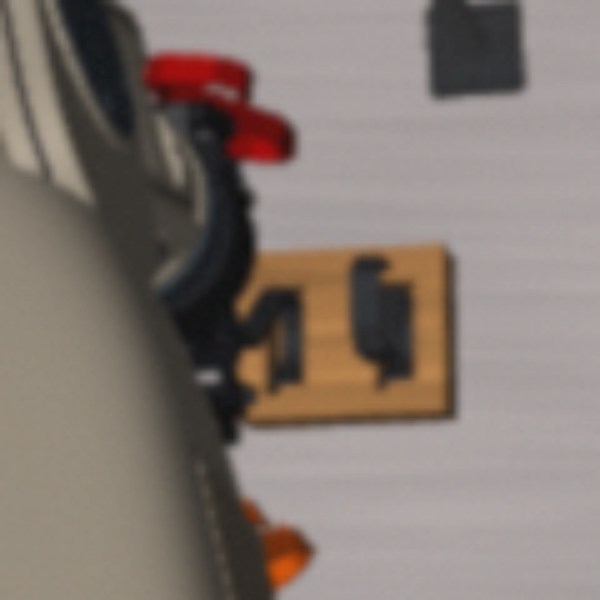

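```bash
python3 -c "
from h import *
S=ld('scene0')
for dx in (.0425,.057):
  for z in (.145,.132):
    for y in (-.011,.011):
      u,v=proj(S,(.5055+dx,.2687+.07*dx+y,z));print(dx,z,y,(u-310+.5)*5,(v-130+.5)*4.6)
"
```

```text
0.0425 0.145 -0.011 223.60913988362796 351.3693519109684
0.0425 0.145 0.011 271.2892952323503 358.1068553857808
0.0425 0.132 -0.011 219.72810567043183 370.89426333672867
0.0425 0.132 0.011 266.9680107935915 377.68568068592845
0.057 0.145 -0.011 224.11003668122476 368.8812913953682
0.057 0.145 0.011 272.45339938800527 375.8157085659098
0.057 0.132 -0.011 220.17162495155674 388.5179592433221
0.057 0.132 0.011 268.06246767677806 395.5059364616627
```

>>> step_arm([
  [[0, 0, 0, 0, 0, 0, 0.3], [0, 0, 0, 0, 0, 0, 0.6], [0, 0, 0, 0, 0, 0, 1], [0, 0, 0, 0, 0, 0, 1], [0, 0, 0, 0, 0, 0, 1], [0, 0, 0, 0, 0, 0, 1], [0, 0, 0, 0, 0, 0, 1], [0, 0, 0, 0, 0, 0, 1]],
])

```text
time_s: 5.1
tool_pos: [0.5064, 0.2691, 0.3076]
tool_rot: [0.0, 0.681, 0.732, 0.001]
wrist_force: [0.2, -0.5, 6.5]
opening: 0.531
```

```bash
python3 -c "
from h import *
np.set_printoptions(suppress=True)
goto((.506,.268,.307),1.641)
from plant import snapshot
import cv2
d=snapshot('scene');cv2.imwrite('pics/s3.png',cv2.convertScaleAbs(cv2.resize(d['pixels'][130:260,310:410,::-1],None,fx=5,fy=4.6),alpha=1.4,beta=15))
"
```

```text
t 5.1 tcp [0.5064 0.2691 0.3076] yaw 1.6428 q [ 0.34  0.34 -0.11  1.12 -0.    1.84] F [ 0.23 -0.48  6.47] op 0.531
shift frac [-0.0013 -0.0006  0.0007] turn frac [ 0.001  -0.0003  0.0011] shift after turn [-0.0013 -0.0006  0.0007] rows>= 0.026008605720882007
```

View pics/s3.png

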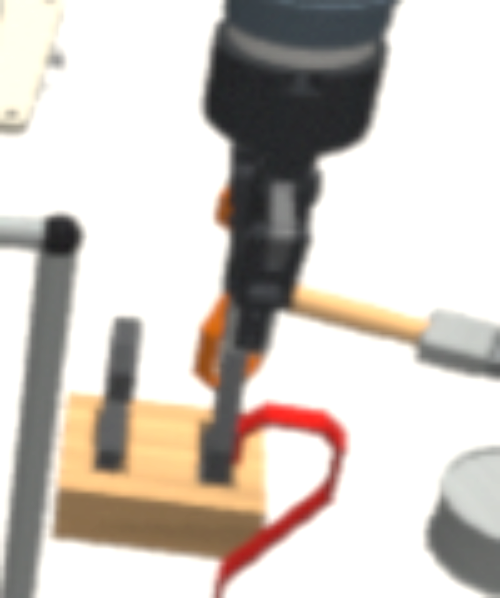

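>>> step_arm([
  [[0, 0, -0.01, 0, 0, 0, 1], [0, 0, -0.02, 0, 0, 0, 1], [0, 0, -0.03, 0, 0, 0, 1], [0, 0, -0.03, 0, 0, 0, 1], [0, 0, -0.03, 0, 0, 0, 1], [0, 0, -0.03, 0, 0, 0, 1], [0, 0, -0.03, 0, 0, 0, 1], [0, 0, -0.026, 0, 0, 0, 1]],
])

```text
time_s: 5.95
tool_pos: [0.506, 0.2689, 0.4731]
tool_rot: [0.0, 0.681, 0.732, 0.0]
wrist_force: [-0.1, 0.0, -0.6]
opening: 0.526
```

```bash
python3 -c "
from h import *
np.set_printoptions(suppress=True)
goto((.60,.02,.4726),1.668)
from plant import snapshot
import cv2
d=snapshot('scene');cv2.imwrite('pics/s4.png',cv2.convertScaleAbs(cv2.resize(d['pixels'][60:260,290:420,::-1],None,fx=4,fy=3),alpha=1.4,beta=15))
np.savez('s4.npz',**d)
d=snapshot('top');cv2.imwrite('pics/t4.png',cv2.convertScaleAbs(cv2.resize(d['pixels'][140:260,50:210,::-1],None,fx=5,fy=5),alpha=1.4,beta=15))
"
```

```text
t 5.95 tcp [0.506  0.2689 0.4731] yaw 1.6428 q [ 0.34  0.29  0.24  1.52 -0.    1.84] F [-0.07  0.05 -0.63] op 0.526
shift frac [-0.3188  0.0948  0.0007] turn frac [ 0.0003 -0.0001 -0.0161] shift after turn [-0.3211  0.0867  0.0007] rows>= 5.32196793370169
```

View pics/s4.png

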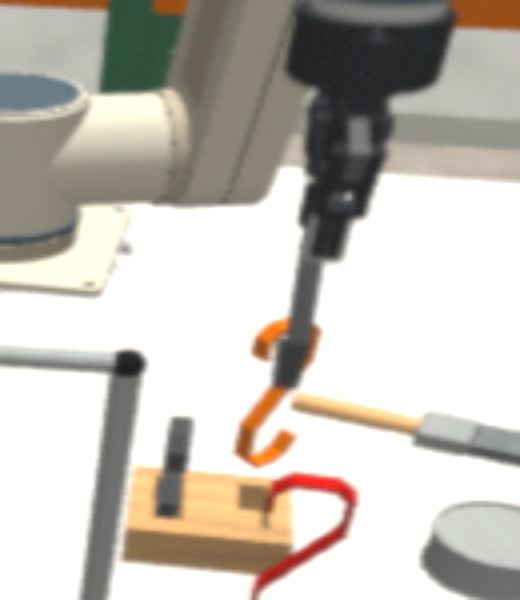

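View pics/t4.png

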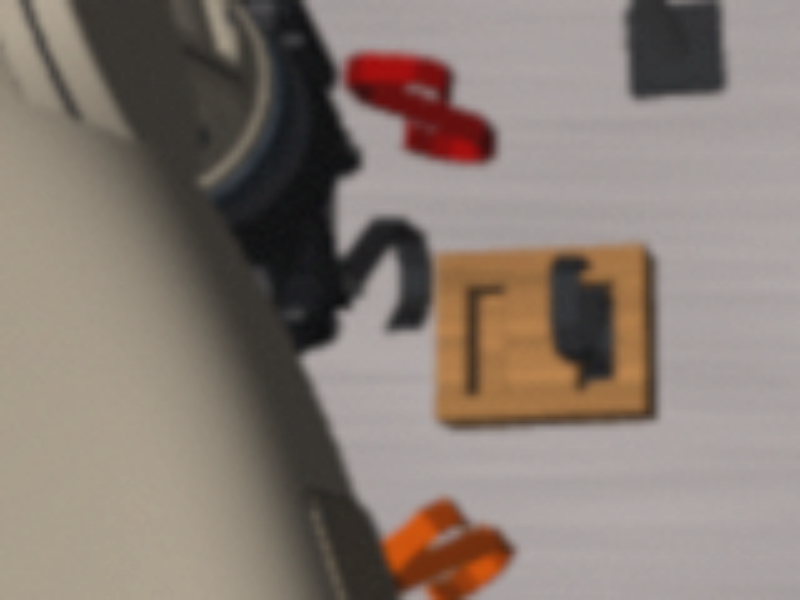

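```bash
python3 -c "
from h import *
np.set_printoptions(suppress=True,precision=1)
S=ld('scene0');P=ld('top0')
z0=.473-.305+.01-.0025+.0
for z0 in (.175,.18):
  for n,(x,z) in dict(tip=(-24,26),bottom=(0,0),bulge=(23,25),low=(17,50),mid=(0,80)).items():
    p=(.506+x*1e-3,.2689+.07*x*1e-3,z0+z*1e-3)
    a=proj(S,p)+.5;b=proj(P,p)+.5
    print(z0,n,'s4',(a-[290,60])*[4,3],'t4',(b-[50,140])*5)
"
```

```text
0.175 tip s4 [289.2 336.9] t4 [410.2 333.5]
0.175 bottom s4 [283.8 380. ] t4 [424.1 290. ]
0.175 bulge s4 [291.6 370.7] t4 [409.9 228.2]
0.175 low s4 [298.  339.5] t4 [395.6 230. ]
0.175 mid s4 [305.3 294.6] t4 [377.7 255.4]
0.18 tip s4 [290.5 331.7] t4 [407.4 331.6]
0.18 bottom s4 [285.1 375. ] t4 [421.4 287.9]
0.18 bulge s4 [292.9 365.4] t4 [407.1 225.8]
0.18 low s4 [299.4 334.1] t4 [392.7 227.6]
0.18 mid s4 [306.7 288.9] t4 [374.6 253. ]
```

```bash
python3 -c "
from h import *
np.set_printoptions(suppress=True)
goto((.594,.0085,.4726),1.668)"
```

```text
t 6.05 tcp [0.5062 0.269  0.4745] yaw 1.6428 q [ 0.34  0.29  0.24  1.52 -0.    1.84] F [ 1.43  0.27 -1.11] op 0.522
shift frac [-0.3327  0.0861  0.0024] turn frac [ 0.0028 -0.0007 -0.0161] shift after turn [-0.3348  0.0777  0.0024] rows>= 5.498541106489295
```

>>> step_arm([
  [[0, 0, 0, 0, 0, -0.016, 1], [-0.0478, 0.0111, 0, 0, 0, 0, 1], [-0.0478, 0.0111, 0, 0, 0, 0, 1], [-0.0478, 0.0111, 0, 0, 0, 0, 1], [-0.0478, 0.0111, 0, 0, 0, 0, 1], [-0.0478, 0.0111, 0, 0, 0, 0, 1], [-0.0478, 0.0111, 0, 0, 0, 0, 1], [-0.0478, 0.0111, 0, 0, 0, 0, 1]],
])

```text
time_s: 6.85
tool_pos: [0.5943, 0.007, 0.47]
tool_rot: [-0.001, 0.672, 0.741, -0.001]
wrist_force: [0.8, -0.5, -1.0]
opening: 0.524
```

>>> step_arm([
  [[0, 0, 0, 0, 0, 0, 1], [0, 0, 0, 0, 0, 0, 1], [0, 0, 0, 0, 0, 0, 1], [0, 0, 0, 0, 0, 0, 1], [0, 0, 0, 0, 0, 0, 1], [0, 0, 0, 0, 0, 0, 1], [0, 0, 0, 0, 0, 0, 1], [0, 0, 0, 0, 0, 0, 1]],
])

```text
time_s: 7.65
tool_pos: [0.594, 0.0089, 0.4716]
tool_rot: [0.0, 0.672, 0.741, 0.0]
wrist_force: [-0.4, 0.0, -0.7]
opening: 0.525
```

```bash
python3 -c "
from h import *
np.set_printoptions(suppress=True)
goto((.6833,.0172,.4726),1.668)
from plant import snapshot
import cv2
d=snapshot('scene');cv2.imwrite('pics/s5.png',cv2.convertScaleAbs(cv2.resize(d['pixels'][20:270,160:340,::-1],None,fx=4,fy=2.4),alpha=1.4,beta=15))
cv2.imwrite('pics/s5b.png',d['pixels'][:,:,::-1])
d=snapshot('top');cv2.imwrite('pics/t5.png',cv2.convertScaleAbs(cv2.resize(d['pixels'][70:270,130:330,::-1],None,fx=3,fy=3),alpha=1.4,beta=15))
cv2.imwrite('pics/t5b.png',d['pixels'][:,:,::-1])
"
```

```text
t 7.65 tcp [0.594  0.0089 0.4716] yaw 1.6683 q [-0.13  0.33  0.29  1.53 -0.    1.35] F [-0.4   0.04 -0.71] op 0.525
shift frac [-0.0005  0.1121 -0.0013] turn frac [0.0001 0.     0.0002] shift after turn [-0.0005  0.1121 -0.0013] rows>= 1.7939705022992014
```

View pics/s5.png

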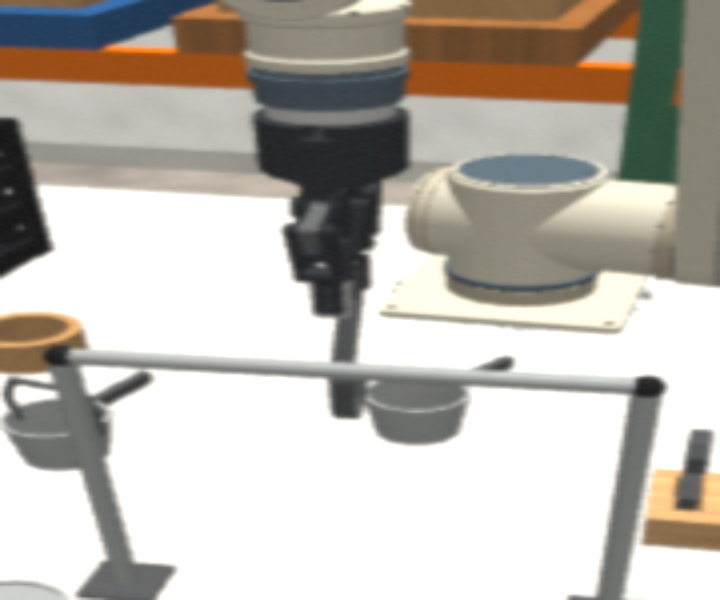

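View pics/t5.png

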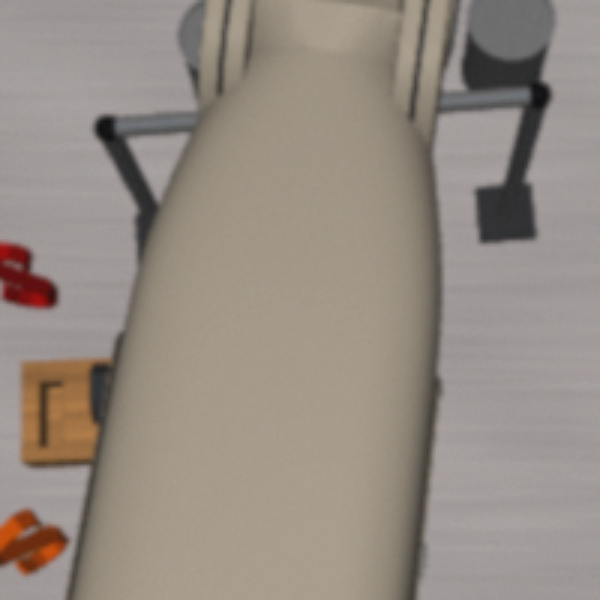

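```bash
python3 -c "
from h import *
np.set_printoptions(suppress=True,precision=1)
S=ld('scene0')
c,s=np.cos(.097),np.sin(.097)
f=lambda x,y,z:(.594+(x*c-y*s)*1e-3,.0089+(x*s+y*c)*1e-3,z)
T=.4716
for n,p in dict(bot=(0,0,T-.2975),bul=(20,0,T-.2975+.01),ftip=(23,0,T-.173),ftipb=(37,0,T-.173),ftip2=(23,0,T-.168),ftip2b=(37,0,T-.168)).items():
  a=proj(S,f(*p))+.5; print(n,a,(a-[160,20])*[4,2.4])
"
python3 -c "
import cv2
a=cv2.imread('pics/s5b.png')[120:200,215:275]
cv2.imwrite('pics/c6.png',cv2.convertScaleAbs(cv2.resize(a,None,fx=7,fy=7,interpolation=cv2.INTER_NEAREST),alpha=2.5,beta=0))"
```

```text
bot [247.4 191.9] [349.5 412.6]
bul [245.6 193.5] [342.3 416.3]
ftip [243.6 151.2] [334.3 314.9]
ftipb [242.2 154.5] [328.8 322.8]
ftip2 [243.5 149.2] [333.9 310. ]
ftip2b [242.1 152.4] [328.5 317.8]
```

View pics/c6.png

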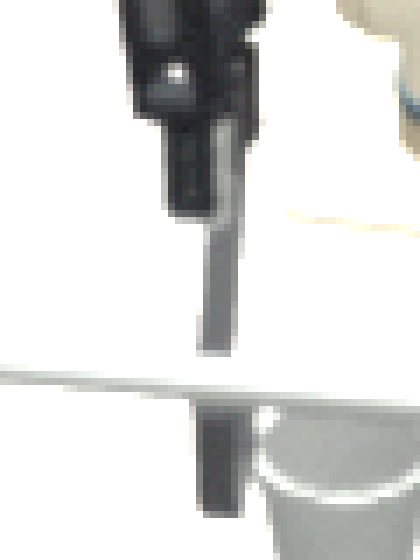

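>>> step_arm([
  [[0, 0.0155, 0, 0, 0, 0, 1], [0, 0.0155, 0, 0, 0, 0, 1], [0, 0.0155, 0, 0, 0, 0, 1], [0, 0.0155, 0, 0, 0, 0, 1], [0, 0.0155, 0, 0, 0, 0, 1], [0, 0.0155, 0, 0, 0, 0, 1], [0, 0.0155, 0, 0, 0, 0, 1], [0, 0, 0, 0, 0, 0, 1]],
])

```text
time_s: 8.55
tool_pos: [0.6816, 0.017, 0.4704]
tool_rot: [-0.0, 0.672, 0.741, -0.0]
wrist_force: [0.1, 0.3, -1.1]
opening: 0.524
```

```bash
python3 -c "
from h import *
np.set_printoptions(suppress=True)
goto((.6803,.0169,.4315),1.668)
from plant import snapshot
import cv2
d=snapshot('scene');cv2.imwrite('pics/s6.png',cv2.convertScaleAbs(cv2.resize(d['pixels'][90:250,190:310,::-1],None,fx=6,fy=3.75),alpha=1.4,beta=15))
"
```

```text
t 8.55 tcp [0.6816 0.017  0.4704] yaw 1.6679 q [-0.1   0.5   0.56  1.63  0.    1.38] F [ 0.12  0.34 -1.06] op 0.524
shift frac [ 0.     -0.0016  0.0486] turn frac [-0.0006 -0.0002 -0.0001] shift after turn [ 0.     -0.0017  0.0486] rows>= 0.7774501101127064
```

View pics/s6.png

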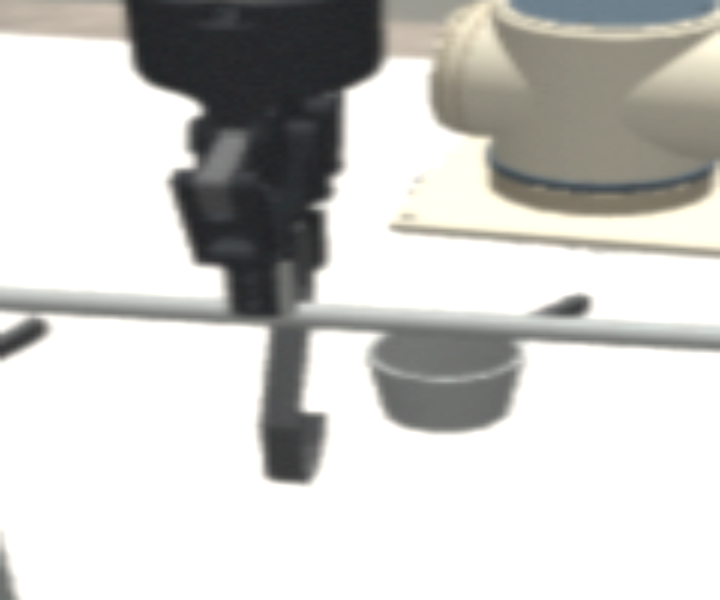

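>>> step_arm([
  [[0, 0, 0.007, 0, 0, 0, 1], [0, 0, 0.007, 0, 0, 0, 1], [0, 0, 0.007, 0, 0, 0, 1], [0, 0, 0.007, 0, 0, 0, 1], [0, 0, 0.007, 0, 0, 0, 1], [0, 0, 0.007, 0, 0, 0, 1], [0, 0, 0.005, 0, 0, 0, 1], [0, 0, 0, 0, 0, 0, 1]],
])

```text
time_s: 9.4
tool_pos: [0.6805, 0.017, 0.4331]
tool_rot: [-0.0, 0.672, 0.741, -0.0]
wrist_force: [1.2, 0.1, -0.4]
opening: 0.529
```

```bash
python3 -c "
from h import *
np.set_printoptions(suppress=True)
goto((.6803,.0169,.4315),1.668)
from plant import snapshot
import cv2
d=snapshot('scene');cv2.imwrite('pics/s7.png',cv2.convertScaleAbs(cv2.resize(d['pixels'][90:250,190:310,::-1],None,fx=6,fy=3.75),alpha=1.4,beta=15))
"
```

```text
t 9.4 tcp [0.6805 0.017  0.4331] yaw 1.6678 q [-0.1   0.49  0.45  1.53 -0.    1.38] F [ 1.24  0.09 -0.44] op 0.529
shift frac [-0.0001 -0.0002  0.002 ] turn frac [-0.0007 -0.0001 -0.0001] shift after turn [-0.0001 -0.0002  0.002 ] rows>= 0.032475881103712766
```

View pics/s7.png

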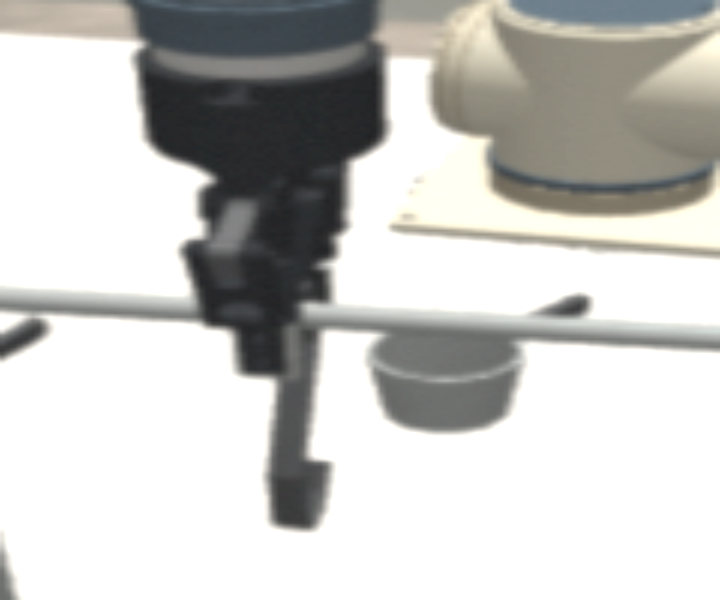

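>>> step_arm([
  [[0, 0, 0.0005, 0, 0, 0, 1], [0, 0, 0.0005, 0, 0, 0, 1], [0, 0, 0.0005, 0, 0, 0, 1], [0, 0, 0.0005, 0, 0, 0, 1], [0, 0, 0.0005, 0, 0, 0, 1], [0, 0, 0, 0, 0, 0, 1], [0, 0, 0, 0, 0, 0, 1], [0, 0, 0, 0, 0, 0, 1]],
])

```text
time_s: 10.25
tool_pos: [0.6805, 0.017, 0.4319]
tool_rot: [0.0, 0.672, 0.741, 0.0]
wrist_force: [-0.1, 0.5, -0.9]
opening: 0.524
```

>>> step_arm([
  [[0, 0, 0.0005, 0, 0, 0, 1], [0, 0, 0.0005, 0, 0, 0, 1], [0, 0, 0.0005, 0, 0, 0, 1], [0, 0, 0.0005, 0, 0, 0, 1], [0, 0, 0.0005, 0, 0, 0, 1], [0, 0, 0, 0, 0, 0, 1], [0, 0, 0, 0, 0, 0, 1], [0, 0, 0, 0, 0, 0, 1]],
])

```text
time_s: 11.05
tool_pos: [0.6802, 0.0171, 0.4314]
tool_rot: [0.001, 0.672, 0.741, 0.001]
wrist_force: [-2.0, 0.9, 9.0]
opening: 0.523
```

>>> step_arm([
  [[0, 0, 0, 0, 0, 0, 0.4], [0, 0, 0, 0, 0, 0, 0.3], [0, 0, 0, 0, 0, 0, 0.2], [0, 0, 0, 0, 0, 0, 0.1], [0, 0, 0, 0, 0, 0, 0], [0, 0, 0, 0, 0, 0, 0], [0, 0, 0, 0, 0, 0, 0], [0, 0, 0, 0, 0, 0, 0]],
])

```text
time_s: 11.85
tool_pos: [0.6805, 0.0171, 0.4299]
tool_rot: [0.0, 0.672, 0.741, -0.0]
wrist_force: [-0.3, 0.1, -0.5]
opening: 0.999
```

```bash
python3 -c "
from h import *
np.set_printoptions(suppress=True)
goto((.6803,.0169,.56),1.668)
from plant import snapshot
import cv2
d=snapshot('scene');cv2.imwrite('pics/s8.png',cv2.convertScaleAbs(cv2.resize(d['pixels'][90:250,190:310,::-1],None,fx=6,fy=3.75),alpha=1.4,beta=15))
"
```

```text
t 11.85 tcp [0.6805 0.0171 0.4299] yaw 1.6679 q [-0.1   0.49  0.44  1.52 -0.    1.38] F [-0.29  0.11 -0.46] op 0.999
shift frac [-0.0002 -0.0002 -0.1627] turn frac [ 0.      0.     -0.0001] shift after turn [-0.0002 -0.0002 -0.1627] rows>= 2.6024058573439515
```

View pics/s8.png

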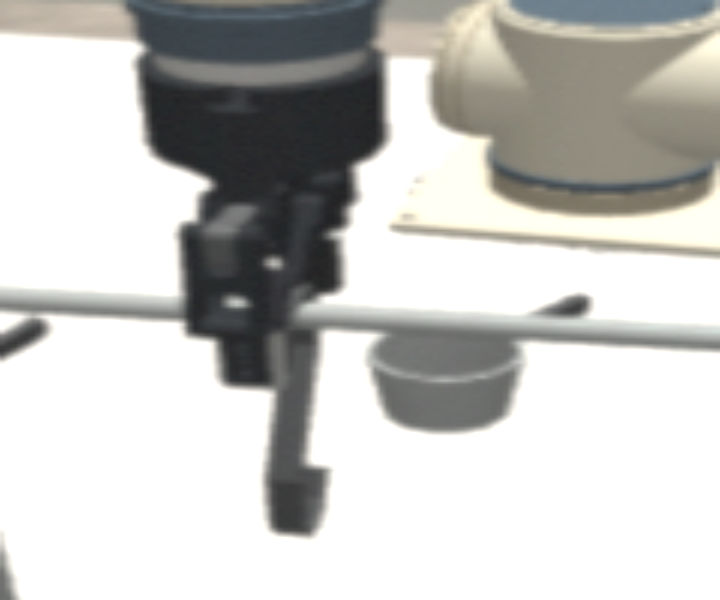

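>>> step_arm([
  [[0, 0, -0.006, 0, 0, 0, 0], [0, 0, -0.01, 0, 0, 0, 0], [0, 0, -0.015, 0, 0, 0, 0], [0, 0, -0.018, 0, 0, 0, 0], [0, 0, -0.018, 0, 0, 0, 0], [0, 0, -0.018, 0, 0, 0, 0], [0, 0, -0.018, 0, 0, 0, 0], [0, 0, -0.018, 0, 0, 0, 0]],
])

```text
time_s: 12.7
tool_pos: [0.6802, 0.0171, 0.5282]
tool_rot: [0.0, 0.672, 0.741, 0.0]
wrist_force: [1.1, 0.7, 0.2]
opening: 0.997
```

>>> step_arm([
  [[0, -0.03, 0, 0, 0, 0, 0], [0, -0.04, 0, 0, 0, 0, 0], [0, -0.04, 0, 0, 0, 0, 0], [0, -0.04, 0, 0, 0, 0, 0], [0, -0.04, 0, 0, 0, 0, 0], [0, -0.04, 0, 0, 0, 0, 0], [0, 0, 0, 0, 0, 0, 0], [0, 0, 0, 0, 0, 0, 0]],
])

```text
time_s: 13.5
tool_pos: [0.4967, -0.0008, 0.5281]
tool_rot: [0.001, 0.672, 0.74, 0.001]
wrist_force: [0.0, 0.3, -0.2]
opening: 0.997
```

```bash
python3 -c "
from h import *
np.set_printoptions(suppress=True)
yw=-.18
goto((.505-.095*np.cos(yw),-.243-.095*np.sin(yw),.40),np.pi+yw)
from plant import snapshot
import cv2
d=snapshot('scene');cv2.imwrite('pics/s9.png',d['pixels'][:,:,::-1]);
d=snapshot('top');cv2.imwrite('pics/t9.png',d['pixels'][:,:,::-1])
"
```

```text
t 13.5 tcp [ 0.4967 -0.0008  0.5281] yaw 1.6675 q [-0.17  0.16  0.2   1.61  0.    1.3 ] F [ 0.05  0.26 -0.18] op 0.997
shift frac [-0.2699 -0.1335  0.16  ] turn frac [ 0.0011  0.0013 -0.8238] shift after turn [ 0.0543 -0.296   0.1601] rows>= 5.454703088365667
```

View pics/s9.png

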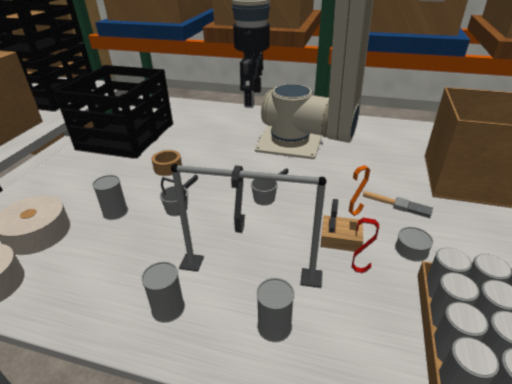

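View pics/t9.png

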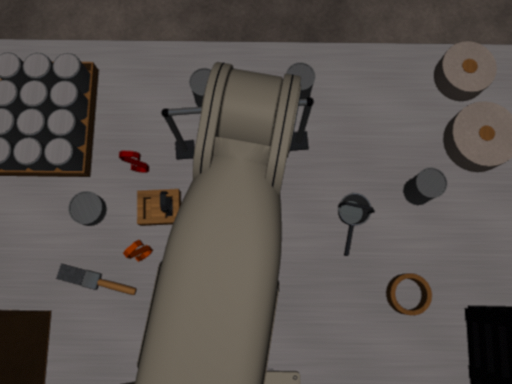

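>>> step_arm([
  [[0, 0, 0, 0, 0, -0.09, 0], [0, 0, 0, 0, 0, -0.09, 0], [0, 0, 0, 0, 0, -0.09, 0], [0, 0, 0, 0, 0, -0.09, 0], [0, 0, 0, 0, 0, -0.09, 0], [0, 0, 0, 0, 0, -0.09, 0], [0, 0, 0, 0, 0, -0.09, 0], [0, 0, 0, 0, 0, -0.09, 0]],
])

```text
time_s: 14.4
tool_pos: [0.4986, -0.0008, 0.5261]
tool_rot: [-0.001, 0.168, 0.986, -0.0]
wrist_force: [0.0, 0.6, 0.3]
opening: 0.999
```

>>> step_arm([
  [[0, 0, 0, 0, 0, -0.052, 0], [0, 0, 0, 0, 0, -0.052, 0], [0.009, -0.0493, 0.0267, 0, 0, 0, 0], [0.009, -0.0493, 0.0267, 0, 0, 0, 0], [0.009, -0.0493, 0.0267, 0, 0, 0, 0], [0.009, -0.0493, 0.0267, 0, 0, 0, 0], [0.009, -0.0493, 0.0267, 0, 0, 0, 0], [0.009, -0.0493, 0.0267, 0, 0, 0, 0]],
])

```text
time_s: 15.2
tool_pos: [0.4127, -0.2278, 0.3974]
tool_rot: [-0.0, 0.089, 0.996, 0.0]
wrist_force: [0.5, -0.4, -1.1]
opening: 0.996
```

```bash
python3 -c "
from h import *
np.set_printoptions(suppress=True)
yw=-.18
goto((.505-.095*np.cos(yw),-.243-.095*np.sin(yw),.25),np.pi+yw)
from plant import snapshot
import cv2
d=snapshot('top');cv2.imwrite('pics/t10.png',cv2.convertScaleAbs(cv2.resize(d['pixels'][170:270,300:410,::-1],None,fx=6,fy=6,interpolation=cv2.INTER_CUBIC),alpha=1.5,beta=15))
d=snapshot('scene');cv2.imwrite('pics/s10.png',cv2.convertScaleAbs(cv2.resize(d['pixels'][80:260,130:290,::-1],None,fx=4,fy=3.3,interpolation=cv2.INTER_CUBIC),alpha=1.5,beta=15))
cv2.imwrite('pics/s10b.png',d['pixels'][:,:,::-1])
"
```

```text
t 15.2 tcp [ 0.4127 -0.2278  0.3974] yaw 2.9625 q [-0.68  0.13 -0.17  1.28  0.   -0.5 ] F [ 0.48 -0.38 -1.11] op 0.996
shift frac [0.0018 0.0019 0.1842] turn frac [ 0.0001 -0.0002  0.0006] shift after turn [0.0018 0.002  0.1842] rows>= 2.9479628202995807
```

View pics/t10.png

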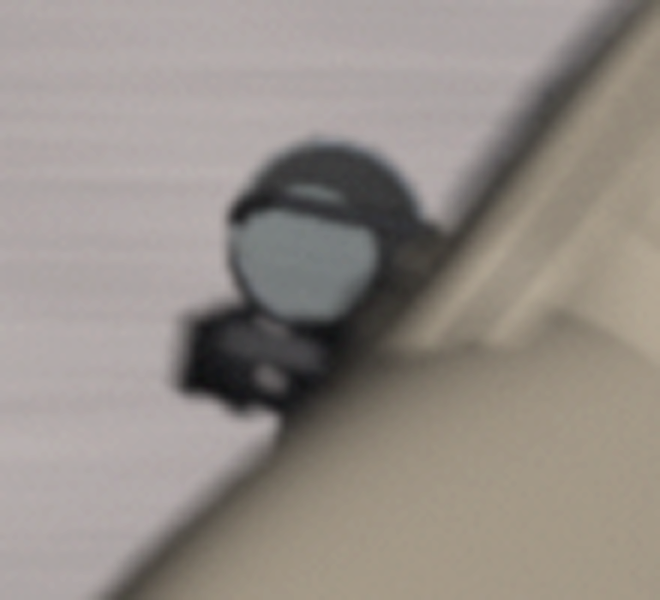

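View pics/s10.png

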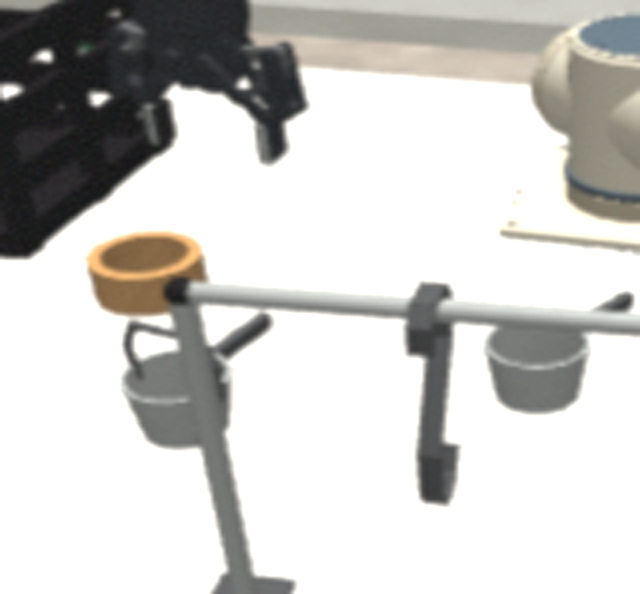

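>>> step_arm([
  [[0.0018, 0.002, 0.03, 0, 0, 0, 0], [0, 0, 0.036, 0, 0, 0, 0], [0, 0, 0.036, 0, 0, 0, 0], [0, 0, 0.036, 0, 0, 0, 0], [0, 0, 0.03, 0, 0, 0, 0], [0, 0, 0.03, 0, 0, 0, 0], [0, 0, 0.02, 0, 0, 0, 0], [0, 0, 0, 0, 0, 0, 0]],
])

```text
time_s: 16.1
tool_pos: [0.4119, -0.2238, 0.2222]
tool_rot: [-0.002, 0.089, 0.996, 0.001]
wrist_force: [-0.1, -0.5, -0.8]
opening: 0.999
```

```bash
python3 -c "
from h import *
np.set_printoptions(suppress=True)
yw=-.18
goto((.505-.095*np.cos(yw),-.243-.095*np.sin(yw),.204),np.pi+yw)
from plant import snapshot
import cv2
d=snapshot('scene');cv2.imwrite('pics/s11.png',cv2.convertScaleAbs(cv2.resize(d['pixels'][110:230,135:245,::-1],None,fx=6,fy=5,interpolation=cv2.INTER_CUBIC),alpha=1.5,beta=15))
"
```

```text
t 16.1 tcp [ 0.4119 -0.2238  0.2222] yaw 2.9627 q [-0.68  0.26 -0.49  0.83  0.   -0.5 ] F [-0.11 -0.52 -0.78] op 0.999
shift frac [-0.0001 -0.0028  0.0227] turn frac [ 0.0013 -0.0023  0.0007] shift after turn [-0.0001 -0.0028  0.0227] rows>= 0.3657500177387812
```

View pics/s11.png

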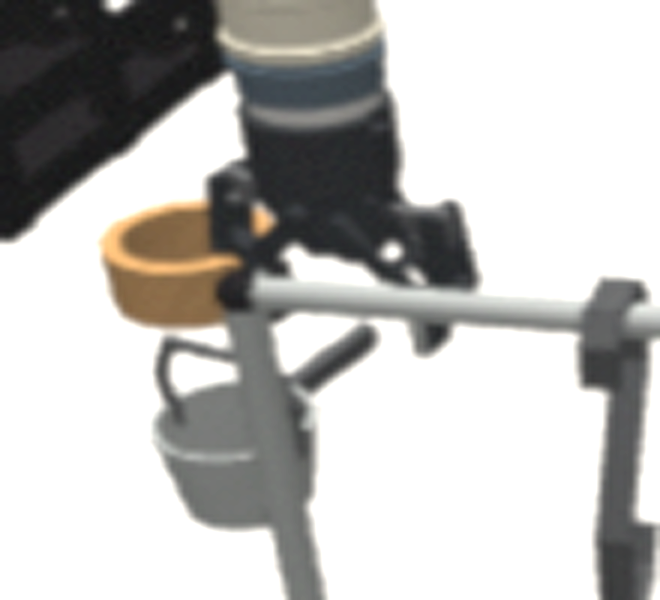

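>>> step_arm([
  [[0, -0.0014, 0.012, 0, 0, 0, 0], [0, 0, 0.011, 0, 0, 0, 0], [0, 0, 0, 0, 0, 0, 0.4], [0, 0, 0, 0, 0, 0, 0.7], [0, 0, 0, 0, 0, 0, 0.8], [0, 0, 0, 0, 0, 0, 1], [0, 0, 0, 0, 0, 0, 1], [0, 0, 0, 0, 0, 0, 1]],
])

```text
time_s: 16.95
tool_pos: [0.4113, -0.2252, 0.2059]
tool_rot: [0.0, 0.09, 0.996, -0.0]
wrist_force: [-0.1, 0.8, 1.7]
opening: 0.102
```

>>> step_arm([
  [[0, 0, 0, 0, 0, 0, 1], [0, 0, 0, 0, 0, 0, 1], [0, 0, 0, 0, 0, 0, 1], [0, 0, 0, 0, 0, 0, 1], [0, 0, 0, 0, 0, 0, 1], [0, 0, -0.005, 0, 0, 0, 1], [0, 0, -0.01, 0, 0, 0, 1], [0, 0, -0.01, 0, 0, 0, 1]],
])

```text
time_s: 17.75
tool_pos: [0.4112, -0.2252, 0.2263]
tool_rot: [-0.0, 0.09, 0.996, 0.0]
wrist_force: [-0.1, -0.6, -0.9]
opening: 0.109
```

```bash
python3 -c "
from h import *
np.set_printoptions(suppress=True)
yw=-.18
goto((.505-.095*np.cos(yw),-.243-.095*np.sin(yw),.35),np.pi+yw)
from plant import snapshot
import cv2
d=snapshot('scene');cv2.imwrite('pics/s12.png',cv2.convertScaleAbs(cv2.resize(d['pixels'][110:230,135:245,::-1],None,fx=6,fy=5,interpolation=cv2.INTER_CUBIC),alpha=1.5,beta=15))
"
```

```text
t 17.75 tcp [ 0.4112 -0.2252  0.2263] yaw 2.9622 q [-0.68  0.25 -0.48  0.84  0.   -0.5 ] F [-0.12 -0.57 -0.94] op 0.109
shift frac [-0.0005 -0.0009 -0.1546] turn frac [ 0.0001 -0.0002  0.0004] shift after turn [-0.0006 -0.001  -0.1546] rows>= 2.47445513421443
```

View pics/s12.png

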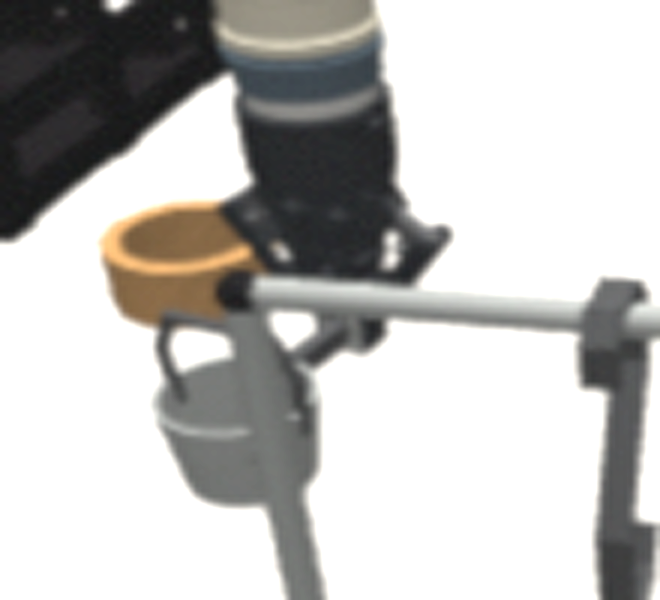

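```bash
python3 -c "
from plant import snapshot
import cv2,numpy as np
d=snapshot('top');cv2.imwrite('pics/t13.png',d['pixels'][:,:,::-1])
cv2.imwrite('pics/t13c.png',cv2.convertScaleAbs(cv2.resize(d['pixels'][80:160,200:290,::-1],None,fx=7,fy=7,interpolation=cv2.INTER_CUBIC),alpha=1.6,beta=15))
d=snapshot('scene');cv2.imwrite('pics/s13.png',d['pixels'][:,:,::-1])
cv2.imwrite('pics/s13c.png',cv2.convertScaleAbs(cv2.resize(d['pixels'][155:240,205:275,::-1],None,fx=7,fy=7,interpolation=cv2.INTER_CUBIC),alpha=1.6,beta=15))
"
```

```text
(no output)
```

View pics/t13.png

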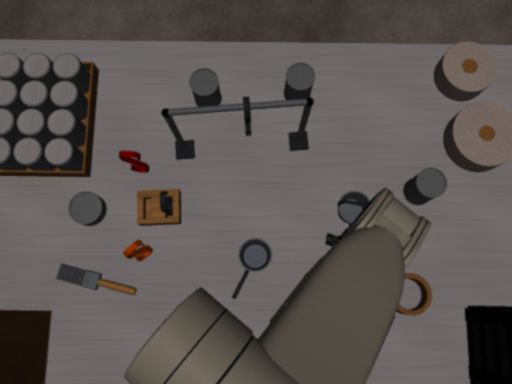

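View pics/s13c.png

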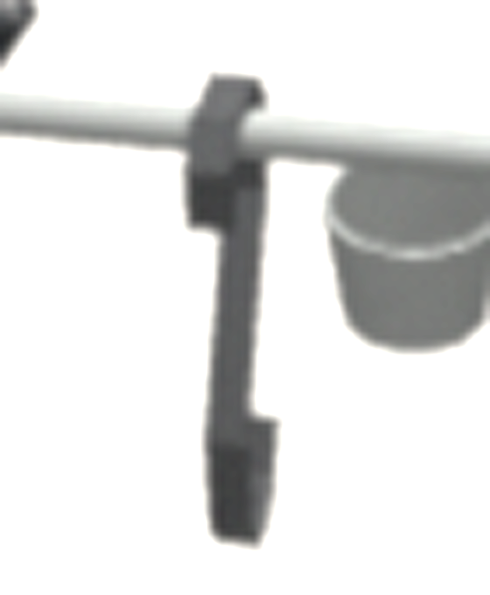

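View pics/t13c.png

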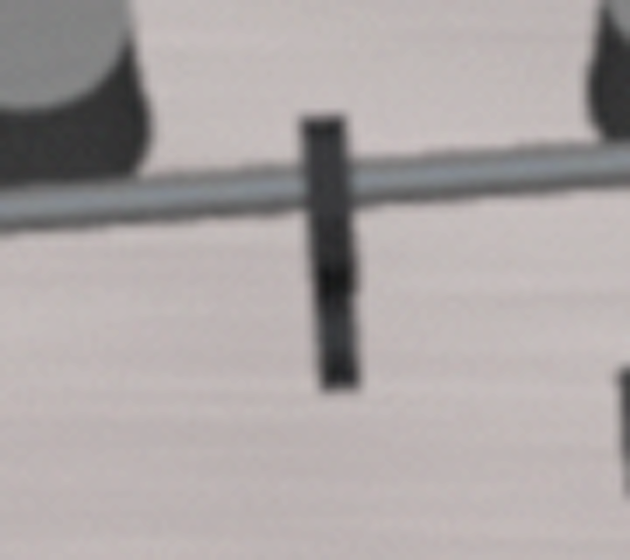

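```bash
python3 -c "
from h import *
import cv2
S=ld('scene0');P=ld('top0')
yaw=.097;c,s=np.cos(yaw),np.sin(yaw)
ims={'t':(cv2.imread('pics/t13c.png'),P,(200,80)),'s':(cv2.imread('pics/s13c.png'),S,(205,155))}
for k,(im,cam,o) in ims.items():
  for y in (-7,7):
    for x,z in ((23,132),(23,150),(0,162),(-23,150),(-21,118),(0,80),(17,50),(23,25),(0,0),(-20,10),(-24,26)):
      p=(.6833+(x*c-y*s)*1e-3,.0172+(x*s+y*c)*1e-3,.134+z*1e-3)
      u,v=(proj(cam,p)+.5-o)*7
      cv2.circle(im,(int(u),int(v)),3,(0,255,0) if y>0 else (0,0,255),-1)
cv2.imwrite('pics/o13.png',np.hstack([ims['t'][0][:560],np.pad(ims['s'][0],((0,0),(0,0),(0,0)))[:560]])[:, :][:560,:1120][::1,::1][:, :1120])
im=cv2.imread('pics/o13.png');cv2.imwrite('pics/o13.png',cv2.resize(im,(800,400)))
"
```

```text
(no output)
```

View pics/o13.png

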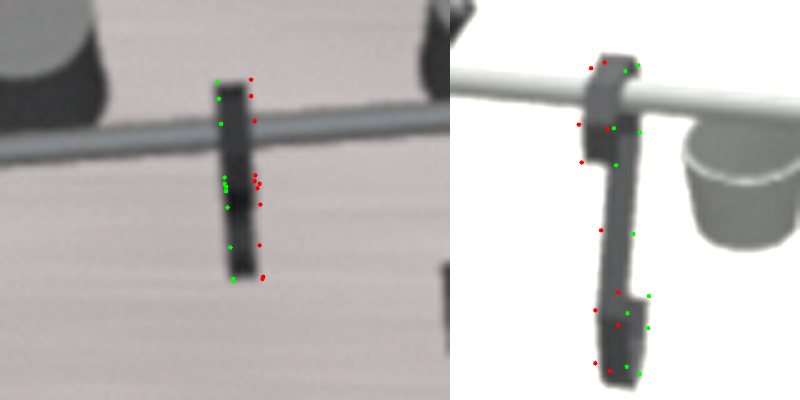

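```bash
python3 -c "
from h import *
np.set_printoptions(suppress=True)
goto((.5191,.0012,.272),np.pi+.097)"
```

```text
t 17.9 tcp [ 0.4114 -0.2253  0.2264] yaw 2.9622 q [-0.68  0.25 -0.48  0.84  0.   -0.5 ] F [-0.56 -0.45 -1.34] op 0.107
shift frac [-0.082   0.3026 -0.0571] turn frac [-0.0005  0.0007 -0.1759] shift after turn [-0.1614  0.2688 -0.057 ] rows>= 5.09804118193922
```

>>> step_arm([
  [[0, 0, -0.0145, 0, 0, 0, 1], [0, 0, -0.0285, 0, 0, 0, 1], [0, 0, -0.014, 0, 0, 0, 1], [0, 0, 0, 0, 0, -0.036, 1], [0, 0, 0, 0, 0, -0.056, 1], [0, 0, 0, 0, 0, -0.056, 1], [0, 0, 0, 0, 0, -0.028, 1], [-0.006, 0.01, 0, 0, 0, 0, 1]],
])

```text
time_s: 18.7
tool_pos: [0.4152, -0.217, 0.2711]
tool_rot: [-0.0, -0.048, 0.999, -0.0]
wrist_force: [0.1, 0.1, -1.1]
opening: 0.105
```

>>> step_arm([
  [[-0.012, 0.02, 0, 0, 0, 0, 1], [-0.02, 0.0333, 0, 0, 0, 0, 1], [-0.024, 0.04, 0, 0, 0, 0, 1], [-0.024, 0.04, 0, 0, 0, 0, 1], [-0.024, 0.04, 0, 0, 0, 0, 1], [-0.02, 0.0333, 0, 0, 0, 0, 1], [-0.012, 0.02, 0, 0, 0, 0, 1], [-0.006, 0.01, 0, 0, 0, 0, 1]],
])

```text
time_s: 19.5
tool_pos: [0.5104, -0.0153, 0.2711]
tool_rot: [-0.0, -0.049, 0.999, 0.0]
wrist_force: [0.2, -0.7, -0.6]
opening: 0.104
```

```bash
python3 -c "
from h import *
np.set_printoptions(suppress=True)
goto((.5191,.0012,.272),np.pi+.097)"
```

```text
t 19.5 tcp [ 0.5104 -0.0153  0.2711] yaw -3.0437 q [-0.19  0.27 -0.32  0.98  0.   -0.29] F [ 0.22 -0.66 -0.56] op 0.104
shift frac [-0.0129  0.0195 -0.0011] turn frac [ 0.0002 -0.0001  0.0006] shift after turn [-0.0128  0.0195 -0.0011] rows>= 0.3738014087895929
```

>>> step_arm([
  [[-0.0065, 0.01, 0, 0, 0, 0, 1], [-0.006, 0.0095, -0.001, 0, 0, 0, 1], [0, 0, 0, 0, 0, 0, 1], [0, 0, 0, 0, 0, 0, 1], [0, 0, 0, 0, 0, 0, 1], [0, 0, 0, 0, 0, 0, 1], [0, 0, 0, 0, 0, 0, 1], [0, 0, 0, 0, 0, 0, 1]],
])

```text
time_s: 20.3
tool_pos: [0.5184, -0.0011, 0.2722]
tool_rot: [0.0, -0.048, 0.999, -0.0]
wrist_force: [0.4, 0.4, -0.6]
opening: 0.11
```

```bash
cat > ov.py <<'E'
from h import *
import cv2,sys
from plant import snapshot
def run(tag,boxS,boxT,f,hx=(.6833,.0172,.134,.097),dp=(0,0,0)):
    s,t,r=st();M=r.as_matrix();yaw=np.arctan2(M[1,0],M[0,0])+np.pi
    pc=t+np.array([.095*np.cos(yaw),.095*np.sin(yaw),-.2059])+np.array(dp)
    print("pail est",pc.round(4),"bar z",pc[2]+.105)
    def F(x,y,z,w):
        c,q=np.cos(w),np.sin(w);return lambda p:(x+(p[0]*c-p[1]*q)/1e3,y+(p[0]*q+p[1]*c)/1e3,z+p[2]/1e3)
    H=F(*hx);Q=F(*pc,yaw)
    bar=[Q((0,v,105)) for v in(-30,-15,0,15,30)]
    rim=[Q((41*np.cos(a),41*np.sin(a),60)) for a in np.linspace(0,6.28,24)]
    hd=[Q((x,0,49)) for x in(-116,-60)]
    hk=[H((x,y,z)) for y in(-7,7) for x,z in((23,25),(16,7),(0,0),(-20,10),(-24,26))]
    for n,b in(("scene",boxS),("top",boxT)):
        d=snapshot(n);cam=(d["camera_matrix"],d["T"]);x0,x1,y0,y1=b
        cv2.imwrite(f"pics/{tag}_{n}_raw.png",d["pixels"][:,:,::-1])
        im=cv2.convertScaleAbs(cv2.resize(d["pixels"][y0:y1,x0:x1,::-1],None,fx=f,fy=f,interpolation=cv2.INTER_CUBIC),alpha=1.6,beta=15)
        for pts,col in((bar,(255,0,255)),(rim,(255,160,0)),(hd,(0,255,255)),(hk,(0,255,0))):
            for p in pts:
                u,v=(proj(cam,p)+.5-[x0,y0])*f;cv2.circle(im,(int(u),int(v)),2,col,-1)
        cv2.imwrite(f"pics/{tag}_{n}.png",im)
E
python3 -c "
from ov import *
run('p14',(190,310,130,250),(190,300,80,190),5)"
```

```text
pail est [0.6129 0.0081 0.0663] bar z 0.17127913939015155
```

View pics/p14_scene.png

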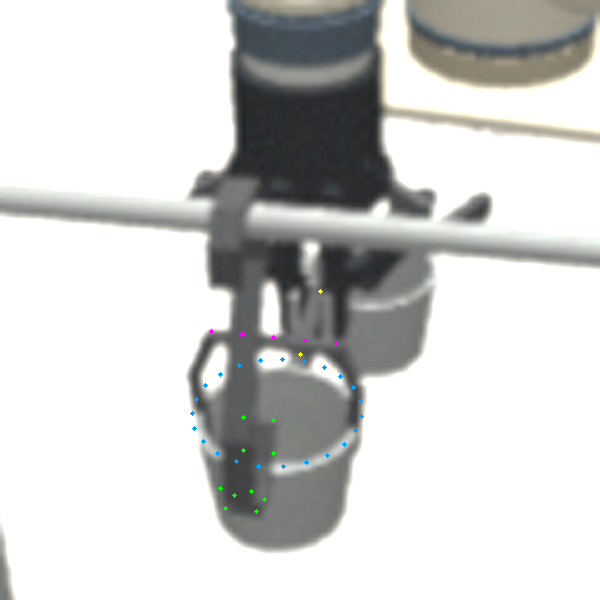

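View pics/p14_top.png

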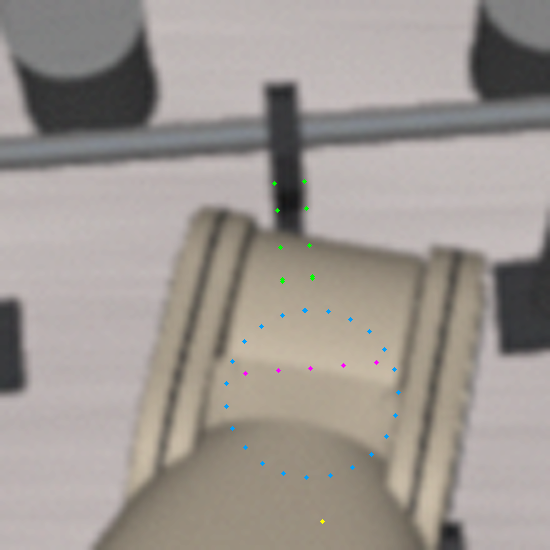

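>>> step_arm([
  [[-0.006, 0.0028, 0, 0, 0, 0, 1], [-0.012, 0, 0, 0, 0, 0, 1], [-0.014, 0, 0, 0, 0, 0, 1], [-0.014, 0, 0, 0, 0, 0, 1], [-0.014, 0, 0, 0, 0, 0, 1], [-0.014, 0, 0, 0, 0, 0, 1], [-0.008, 0, 0, 0, 0, 0, 1], [-0.004, 0, 0, 0, 0, 0, 1]],
])

```text
time_s: 21.2
tool_pos: [0.5874, 0.0081, 0.2718]
tool_rot: [-0.0, -0.049, 0.999, 0.0]
wrist_force: [-0.2, 0.1, -0.3]
opening: 0.108
```

```bash
python3 -c "
from ov import *
np.set_printoptions(suppress=True)
goto((.6833-.096*np.cos(.097),.0172-.096*np.sin(.097),.243),np.pi+.097)
run('p15',(190,310,130,250),(190,300,80,190),5)"
```

```text
t 21.2 tcp [0.5874 0.0081 0.2718] yaw -3.0444 q [-0.13  0.39 -0.13  1.05  0.   -0.23] F [-0.22  0.07 -0.33] op 0.108
shift frac [-0.0004 -0.0003  0.036 ] turn frac [ 0.0001 -0.0002  0.0001] shift after turn [-0.0004 -0.0003  0.036 ] rows>= 0.5764621490047944
pail est [0.682  0.0173 0.0659] bar z 0.1709210046043359
```

View pics/p15_scene.png

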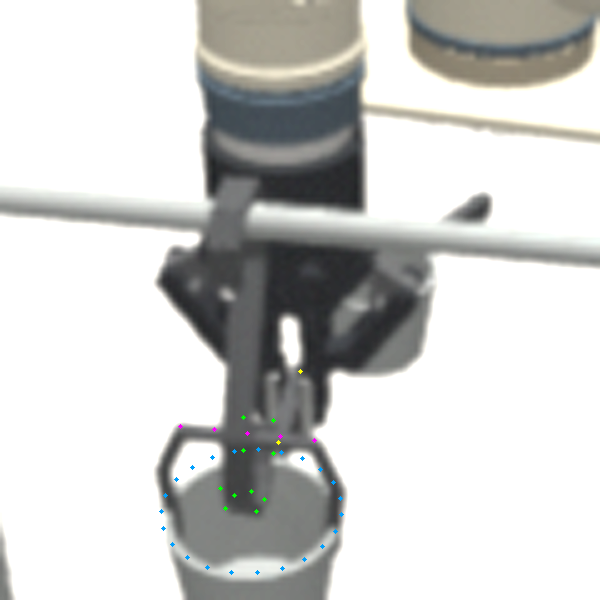

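View pics/p15_top.png

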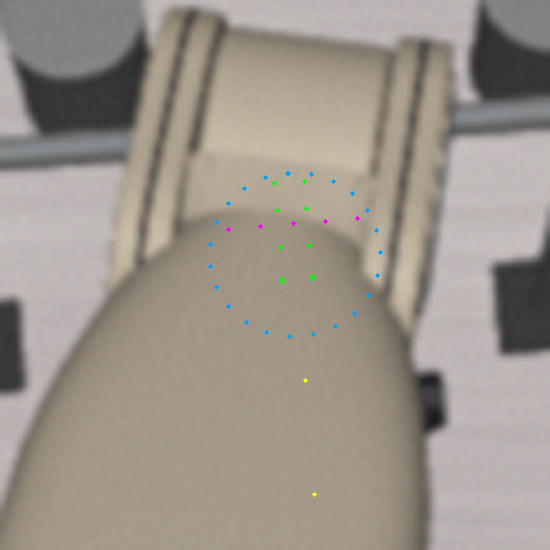

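>>> step_arm([
  [[0, 0, 0.004, 0, 0, 0, 1], [0, 0, 0.007, 0, 0, 0, 1], [0, 0, 0.007, 0, 0, 0, 1], [0, 0, 0.007, 0, 0, 0, 1], [0, 0, 0.005, 0, 0, 0, 1], [0, 0, 0.003, 0, 0, 0, 1], [0, 0, 0.001, 0, 0, 0, 1], [0, 0, 0, 0, 0, 0, 1]],
])

```text
time_s: 22.1
tool_pos: [0.5867, 0.008, 0.2449]
tool_rot: [-0.0, -0.048, 0.999, -0.0]
wrist_force: [0.6, -0.0, -0.7]
opening: 0.1
```

```bash
python3 -c "
from ov import *
np.set_printoptions(suppress=True)
goto((.6833-.096*np.cos(.097),.0172-.096*np.sin(.097),.243),np.pi+.097)
run('p16',(190,310,130,250),(190,300,80,190),5)"
```

```text
t 22.1 tcp [0.5867 0.008  0.2449] yaw -3.0446 q [-0.13  0.41 -0.18  0.98 -0.   -0.23] F [ 0.59 -0.05 -0.73] op 0.1
shift frac [-0.0013 -0.0003  0.0024] turn frac [-0. -0.  0.] shift after turn [-0.0013 -0.0003  0.0024] rows>= 0.04293110823587308
pail est [0.6813 0.0172 0.039 ] bar z 0.14398184050436535
```

View pics/p16_scene.png

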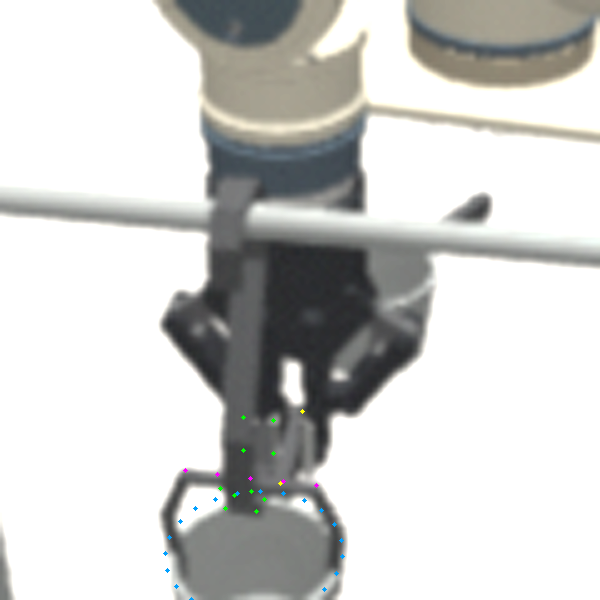

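>>> step_arm([
  [[0, 0, 0.0005, 0, 0, 0, 1], [0, 0, 0.0005, 0, 0, 0, 1], [0, 0, 0.0005, 0, 0, 0, 1], [0, 0, 0.0005, 0, 0, 0, 1], [0, 0, 0.0005, 0, 0, 0, 1], [0, 0, 0, 0, 0, 0, 1], [0, 0, 0, 0, 0, 0, 1], [0, 0, 0, 0, 0, 0, 1]],
])

```text
time_s: 23.0
tool_pos: [0.5867, 0.008, 0.243]
tool_rot: [0.0, -0.049, 0.999, -0.0]
wrist_force: [-0.2, 0.1, -0.5]
opening: 0.1
```

>>> step_arm([
  [[0, 0, 0.0005, 0, 0, 0, 1], [0, 0, 0.0005, 0, 0, 0, 1], [0, 0, 0.0005, 0, 0, 0, 1], [0, 0, 0.0005, 0, 0, 0, 1], [0, 0, 0, 0, 0, 0, 1], [0, 0, 0, 0, 0, 0, 1], [0, 0, 0, 0, 0, 0, 1], [0, 0, 0, 0, 0, 0, 1]],
])

```text
time_s: 23.8
tool_pos: [0.5868, 0.008, 0.2415]
tool_rot: [0.0, -0.048, 0.999, -0.0]
wrist_force: [-0.1, -0.5, 5.3]
opening: 0.104
```

```bash
python3 -c "
from ov import *
np.set_printoptions(suppress=True)
goto((.6833-.096*np.cos(.097),.0172-.096*np.sin(.097),.243),np.pi+.097)
run('p17',(200,290,150,270),(190,300,80,190),5)"
```

```text
t 23.8 tcp [0.5868 0.008  0.2415] yaw -3.0446 q [-0.13  0.41 -0.18  0.98  0.   -0.23] F [-0.12 -0.51  5.27] op 0.104
shift frac [-0.0012 -0.0002 -0.0018] turn frac [-0.      0.0003  0.    ] shift after turn [-0.0012 -0.0002 -0.0018] rows>= 0.03519697475138815
pail est [0.6813 0.0172 0.0356] bar z 0.14062671121595605
```

View pics/p17_scene.png

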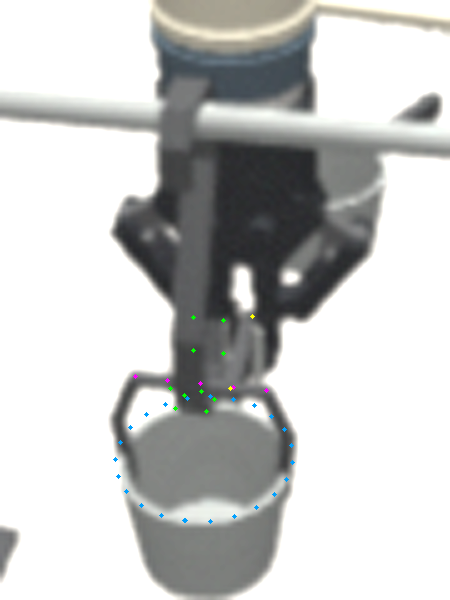

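>>> step_arm([
  [[0, 0, -0.0006, 0, 0, 0, 1], [0, 0, 0, 0, 0, 0, 1], [0, 0, 0, 0, 0, 0, 1], [0, 0, 0, 0, 0, 0, 0.88], [0, 0, 0, 0, 0, 0, 0.86], [0, 0, 0, 0, 0, 0, 0.84], [0, 0, 0, 0, 0, 0, 0.82], [0, 0, 0, 0, 0, 0, 0.8]],
])

```text
time_s: 24.7
tool_pos: [0.5867, 0.008, 0.2417]
tool_rot: [-0.0, -0.049, 0.999, 0.0]
wrist_force: [-0.5, 0.2, 0.0]
opening: 0.202
```

```bash
python3 -c "
from ov import *
np.set_printoptions(suppress=True)
goto((.6833-.096*np.cos(.097),.0172-.096*np.sin(.097),.243),np.pi+.097)
run('p18',(200,290,150,270),(190,300,80,190),5)"
```

```text
t 24.7 tcp [0.5867 0.008  0.2417] yaw -3.0445 q [-0.13  0.41 -0.18  0.98  0.   -0.23] F [-0.5   0.23  0.  ] op 0.202
shift frac [-0.0013 -0.0003 -0.0017] turn frac [ 0.0001 -0.0002  0.    ] shift after turn [-0.0013 -0.0003 -0.0017] rows>= 0.03457520102098334
pail est [0.6812 0.0172 0.0358] bar z 0.14076208646905813
```

View pics/p18_scene.png

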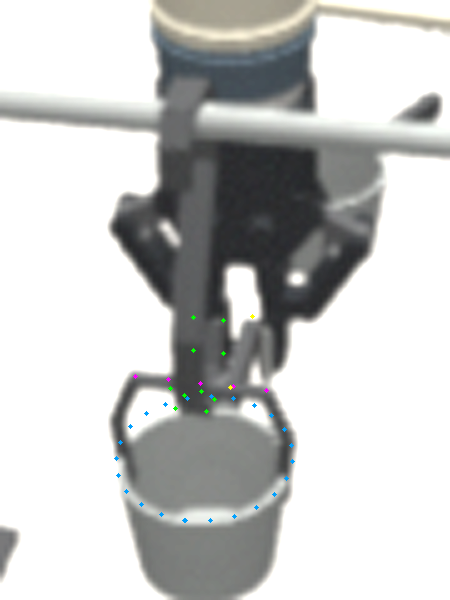

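>>> step_arm([
  [[0, 0, 0, 0, 0, 0, 0.7], [0, 0, 0, 0, 0, 0, 0.6], [0, 0, 0, 0, 0, 0, 0.5], [0, 0, 0, 0, 0, 0, 0.4], [0, 0, 0, 0, 0, 0, 0.3], [0, 0, 0, 0, 0, 0, 0.2], [0, 0, 0, 0, 0, 0, 0.2], [0, 0, 0, 0, 0, 0, 0.2]],
])

```text
time_s: 25.6
tool_pos: [0.5867, 0.008, 0.2418]
tool_rot: [0.0, -0.049, 0.999, 0.0]
wrist_force: [-0.4, -0.4, -0.7]
opening: 0.801
```

```bash
python3 -c "
from ov import *
run('p19',(200,290,150,270),(190,300,80,190),5)"
```

```text
pail est [0.6813 0.0172 0.0359] bar z 0.14089213363797082
```

View pics/p19_scene.png

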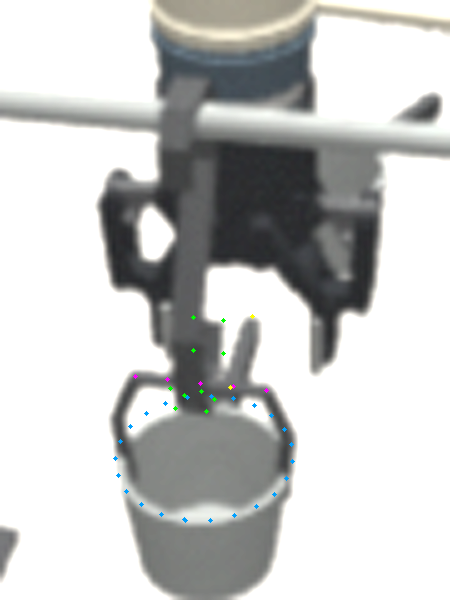

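>>> step_arm([
  [[0, 0, -0.006, 0, 0, 0, 0.2], [0, 0, -0.012, 0, 0, 0, 0.2], [0, 0, -0.02, 0, 0, 0, 0.2], [0, 0, -0.02, 0, 0, 0, 0.2], [0, 0, -0.025, 0, 0, 0, 0.2], [0, 0, -0.025, 0, 0, 0, 0.2], [0, 0, -0.025, 0, 0, 0, 0.2], [0, 0, -0.025, 0, 0, 0, 0.2]],
])

```text
time_s: 26.5
tool_pos: [0.5865, 0.0081, 0.3701]
tool_rot: [0.0, -0.049, 0.999, -0.0]
wrist_force: [0.8, -0.1, 0.4]
opening: 0.803
```

>>> step_arm([
  [[0.01, 0, 0, 0, 0, 0, 0.2], [0.02, 0, -0.01, 0, 0, 0, 0.2], [0.03, 0, -0.02, 0, 0, 0, 0.2], [0.03, 0, -0.02, 0, 0, 0, 0.2], [0.03, 0, -0.02, 0, 0, 0, 0.2], [0.03, 0, -0.02, 0, 0, 0, 0.2], [0.01, 0, 0, 0, 0, 0, 0.2], [0, 0, 0, 0, 0, 0, 0.2]],
])

```text
time_s: 27.3
tool_pos: [0.4583, -0.0044, 0.4405]
tool_rot: [0.001, -0.048, 0.999, -0.0]
wrist_force: [-0.2, 0.5, 0.6]
opening: 0.801
```

```bash
python3 -c "
from ov import *
run('p20',(200,290,150,270),(170,330,80,190),5)"
```

```text
pail est [0.5529 0.0048 0.2346] bar z 0.33956640525934934
```

View pics/p20_scene_raw.png

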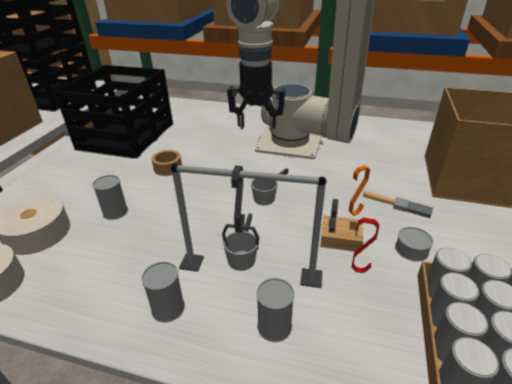

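View pics/p20_top.png

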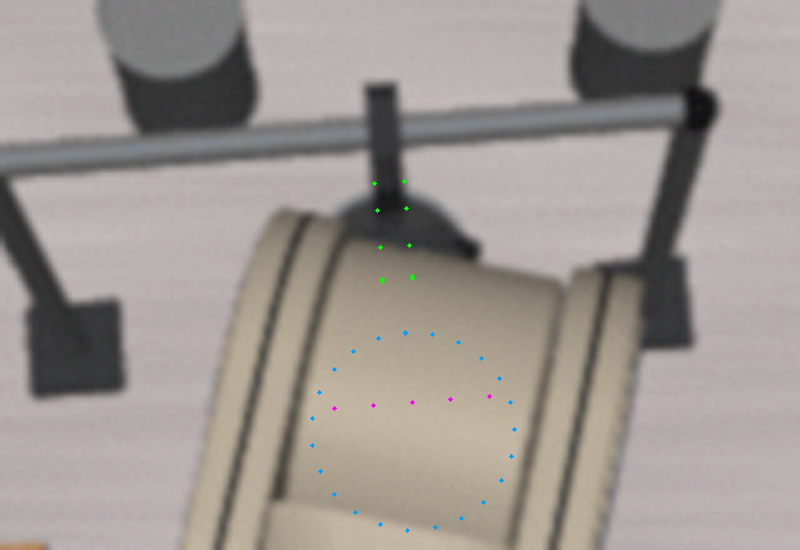

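>>> step_arm([
  [[0.03, 0, 0, 0, 0, 0, 0.2], [0.03, 0, 0, 0, 0, 0, 0.2], [0.02, 0, 0, 0, 0, 0, 0.2], [0, 0, 0, 0, 0, 0, 0.2], [0, 0, 0, 0, 0, 0, 0.2], [0, 0, 0, 0, 0, 0, 0.2], [0, 0, 0, 0, 0, 0, 0.2], [0, 0, 0, 0, 0, 0, 0.2]],
])

```text
time_s: 28.2
tool_pos: [0.3961, -0.0106, 0.44]
tool_rot: [-0.0, -0.049, 0.999, 0.0]
wrist_force: [0.0, 0.4, -0.5]
opening: 0.801
```

>>> step_arm([
  [[0, 0, 0, 0, 0, 0, 0.2], [0, 0, 0, 0, 0, 0, 0.2], [0, 0, 0, 0, 0, 0, 0.2], [0, 0, 0, 0, 0, 0, 0.2], [0, 0, 0, 0, 0, 0, 0.2], [0, 0, 0, 0, 0, 0, 0.2], [0, 0, 0, 0, 0, 0, 0.2], [0, 0, 0, 0, 0, 0, 0.2]],
])

```text
time_s: 29.0
tool_pos: [0.3956, -0.0106, 0.4402]
tool_rot: [0.0, -0.049, 0.999, 0.0]
wrist_force: [0.1, 1.0, -0.9]
opening: 0.8
```

>>> step_arm([
  [[0, 0, 0, 0, 0, 0, 0.2], [0, 0, 0, 0, 0, 0, 0.2], [0, 0, 0, 0, 0, 0, 0.2], [0, 0, 0, 0, 0, 0, 0.2], [0, 0, 0, 0, 0, 0, 0.2], [0, 0, 0, 0, 0, 0, 0.2], [0, 0, 0, 0, 0, 0, 0.2], [0, 0, 0, 0, 0, 0, 0.2]],
])

```text
time_s: 29.8
tool_pos: [0.3956, -0.0106, 0.4402]
tool_rot: [0.0, -0.049, 0.999, -0.0]
wrist_force: [1.0, -0.2, 0.7]
opening: 0.798
```

```bash
python3 -c "
from plant import snapshot,sense
import cv2,numpy as np
fs=[snapshot('scene')['pixels'].astype(int) for _ in range(10)]
r=[np.abs(f-fs[0])[190:275,210:270] for f in fs]
print(sense()['time_s'],[int(x.max()) for x in r],[int((x.max(2)>12).sum()) for x in r])
im=fs[-1].astype(np.uint8)[:,:,::-1]
cv2.imwrite('pics/s21.png',cv2.convertScaleAbs(cv2.resize(im[155:275,200:290],None,fx=5,fy=5,interpolation=cv2.INTER_CUBIC),alpha=1.6,beta=15))
d=snapshot('top')['pixels'][:,:,::-1]
cv2.imwrite('pics/t21.png',cv2.convertScaleAbs(cv2.resize(d[80:190,190:300],None,fx=5,fy=5,interpolation=cv2.INTER_CUBIC),alpha=1.6,beta=15))
"
```

```text
30.3 [0, 3, 3, 3, 3, 3, 4, 3, 4, 3] [0, 0, 0, 0, 0, 0, 0, 0, 0, 0]
```

View pics/s21.png

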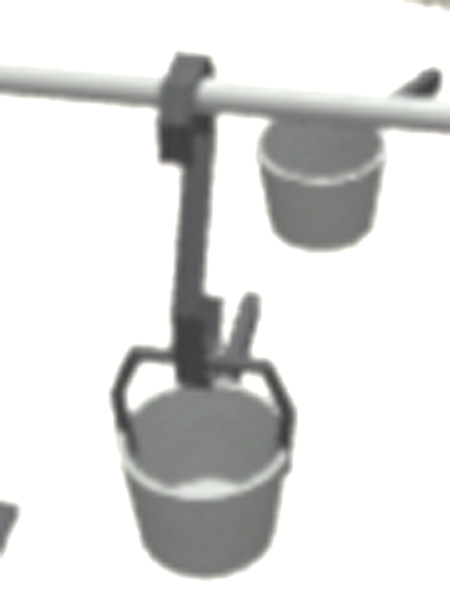

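View pics/t21.png

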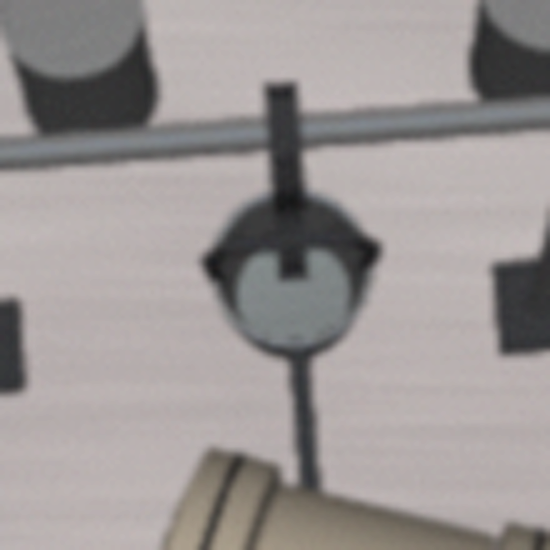

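```bash
python3 -c "
from h import *
P=ld('top0');S=ld('scene0')
w=lambda x,y:(190+x/5-.5,80+y/5-.5)
u=lambda x,y:(200+x/5-.5,155+y/5-.5)
print('rim far/near (top)',onz(P,*w(290,192),.097),onz(P,*w(290,355),.097))
print('bar ends', tri(S,u(138,352),P,w(238,250)),tri(S,u(268,368),P,w(345,243)))
print('rim near',tri(S,u(225,375),P,w(292,355)),'far',tri(S,u(200,488),P,w(290,192)))
"
```

```text
rim far/near (top) [0.7234441  0.02083118 0.097     ] [0.64000457 0.01943796 0.097     ]
bar ends (array([0.68568652, 0.01820108, 0.14879378]), np.float64(0.05390822643080762)) (array([0.67794754, 0.01956731, 0.13527548]), np.float64(0.054195494254176614))
rim near (array([0.64107447, 0.01670303, 0.09518399]), np.float64(0.003758017264424435)) far (array([0.72116273, 0.02422309, 0.10038441]), np.float64(0.007263904318946266))
```

```bash
python3 -c "
from plant import close_job,sense
print(close_job());s=sense();print(s['time_s'])"
```

```text
the job is handed in; nothing more can be done
None
the job is handed in; nothing more can be done
```

The longer dark S-hook now hangs on the rail by its upper curl, and the bailed pail hangs from its lower curl by the top bar. I handed the job in at about 30.4 s of the 59 s allowed; the hand-in gives no verdict.

- **Hook:** I took it out of the block, hung it over the rail and let go. It felt about 9 N of contact as it was lowered onto the rail. Afterwards its position matched my estimate in both camera views to about 2 mm.
- **Pail:** I gripped it by the side handle and passed the bar over the tip of the lower curl. I lowered it until it bore on the hook at about 5 N, then opened the fingers, raised the gripper and backed away.
- **At rest:** Ten camera frames over 0.5 s showed no movement beyond image noise.
- **Level and clear:** The rim tilts by roughly 0.06 rad, against the 0.3 allowed. The underside is about 36 mm above the table.
- **Robot clear:** The gripper was well away from everything at the end, with no contact force beyond sensor noise.
- **One failed check:** The two-view measurement of the bar ends missed by 54 mm, because I paired left and right ends wrongly between the views. I did not redo it, since the rim measurement and both pictures agreed with the pail hanging in place.

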